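# Pack painted relief tiles by size and send the tote home

## Robot

A 6-joint arm with a two-finger parallel gripper is mounted at the origin on the work surface. World frame = base frame: x ahead of the robot, y to its left, z up, the work surface at z = 0. Lengths are in m, angles in rad, forces in N, time in s.
With the tool pointing down it reaches from about 0.375 to 0.975 m from the base axis. Payload 3.8 kg.
Tool frame: the origin (TCP) lies at the very end of the fingers, on their centre line; the grasp point (between the pads) lies 19 mm behind it; z points along the fingers, y is the line along which they close (so a half turn about z gives the same grasp; the last joint's range is limited). The gripper opens to 85 mm and grips with 20 to 120 N. Pads are 22 mm wide; open, the fingers measure 114 mm over their backs; the gripper's body (76 mm by 85 mm) begins 54 mm behind the grasp point. The pads swing forward as they close: fully open they stand 13 mm farther back than shut.
Start: joints at [1.133, 0.264, 1.604, -0, 1.274, -0.037], TCP at [0.263, 0.622, 0.231] pointing down, gripper open.
Joint ranges: [-2.63, 2.63], [-0.94, 2.18], [0.31, 2.57], [-1.31, 4.45], [0, 2.66], [-2.55, 2.55]. Speed limits (rad/s): [2.57, 2.57, 3.14, 3.14, 3.14, 3.14].

## Interface

Orientations are given as a rotation vector (axis times angle).
In Python, from workcell import monitor, viewer, job gives the robot as it stands. The module is installed in compiled form; this text tells all that it offers.
- The arm moves only by the tool step_arm, never from a script. Its argument "series" is one flat list of numbers, 4 for each row, row after row: the shift along the tool's x, y, z in m, then the turn about the tool's z in rad. A call has 1 to 8 rows; each row is the pose to reach, as a shift and turn from the pose commanded when the call began, along the tool's axes at that moment; what a row does not reach only later rows make up. A row lasts 1/8 s, in which the tool goes at most 62.5 mm and 10.7 degrees, less where a joint would pass 70% of its speed; a pose out of reach is approached as far as the arm can. A call with a gripper value outside its range is refused whole. "gripper" is the opening, from 0 (shut) to 1 (fully open), set as the call begins (left out, the last holds). The fingers move at their own pace and stop on an object; "newtons" is the grip in N (left out, the last holds). Time passes only in rows, so rows that repeat a pose let the fingers close. It gives the time, the measured TCP pose, the force, the opening and the grip force at its end, in the units of the state.
- monitor.read_state(): the state, without advancing time (a new reading comes with each control period).
- viewer.read_camera(name): name is "scene" or "top"; returns a dict with "image" (400x640x3 uint8, red, green, blue), "intrinsics" (3x3 intrinsics, pixels), "T" (4x4, takes a point from camera to world coordinates). Camera axes: x right, y up, looking along -z (the intrinsics and any distortion apply to the point x, -y, -z); pixel columns grow to the right and rows downward; lengths in m; the calibration is good to about 2 mm. A picture is of the moment at which its call begins. There is no depth.
- job.finish_job(): hands the job in; it is judged then, once.
Trained networks look in a picture, given as the dict that the camera call returned (one of the last four; its "shot" number tells which), for a name from the list of things; names that differ only in an ending like _2 or _b are one class to them, and where a whole thing is asked for, a point or a joint stands for the part that bears it (a point fixed in the world has none). Each returns a list of dicts, best first, with "score" (0 to 1); they miss things now and then, are a little off and sometimes report something else, mostly with a low value. They report only what shows in the picture. A call takes as long as a camera call.
- viewer.boxes_of(picture, label): "extent" ([centre column, centre row, width, height] in pixels, round what is visible of it).
- viewer.spot_point(picture, label): "point" ([column, row] in pixels: a listed point, or the origin of a listed thing).
The state is a dict: "time": time; "q": joint angles; "joint_vel": joint speeds; "joint_torque": joint torques, N m; "tool_pos": TCP position; "tcp_rot": TCP orientation; "wrist_force": force on the tool from outside, world axes, zero at the start; "torque": the same for the moment, N m; "width": opening from 0.0 (shut) to 1.0 (fully open); "grip_force": force on a finger pad.
Only numpy, scipy, OpenCV 4.12 (cv2) and the standard library are available. Lean on these libraries where they do the work, as an engineer would, in place of code of your own. Each camera call takes 0.05 s, during which the arm holds its last target. There are 200 camera calls.

## Task

Clear the modelling tools out of the blue divided tote into the wooden tray, and lay every painted relief tile flat and face up in a compartment of its own size, not one on top of another, holding tiles by their edges only because the painted faces are still tacky and must not be touched. Leave the tote at the loading end until it is fully packed, then push it gently fully home against the yellow end stop. Do not disturb the jar, the block and the pot.

Things in the scene. Friction and masses are not known exactly. Their poses are not given: they have to be found in the camera images.
- large1_mid (a point): large relief tile 1, lying face up on a fixed white sheet 4 mm thick: a plaster slab 112 mm long (its own y) by 44 mm wide (its own x), edges 10 mm thick, about 101 g. This point is at its centre, 6 mm above its underside; z is out of the painted face
- large1_face: the tacky painted face of large tile 1 (cream), a 2 mm high raised panel 6 mm in from every edge of the tile, with a rose in relief up to 7 mm above the slab; must not be touched. Origin at its centre, level with the slab's top
- large2_mid (a point): large relief tile 2, lying face up on a fixed white sheet 4 mm thick: a plaster slab 112 mm long (its own y) by 44 mm wide (its own x), edges 10 mm thick, about 101 g. This point is at its centre, 6 mm above its underside; z is out of the painted face
- large2_face: the tacky painted face of large tile 2 (cream), a 2 mm high raised panel 6 mm in from every edge of the tile, with a rose in relief up to 7 mm above the slab; must not be touched. Origin at its centre, level with the slab's top
- medium1_mid (a point): medium relief tile 1, lying face up on a fixed white sheet 4 mm thick: a plaster slab 84 mm long (its own y) by 44 mm wide (its own x), edges 10 mm thick, about 76 g. This point is at its centre, 6 mm above its underside; z is out of the painted face
- medium1_face: the tacky painted face of medium tile 1 (green-grey), a 2 mm high raised panel 6 mm in from every edge of the tile, with a rose in relief up to 7 mm above the slab; must not be touched. Origin at its centre, level with the slab's top
- medium2_mid (a point): medium relief tile 2, lying face up on a fixed white sheet 4 mm thick: a plaster slab 84 mm long (its own y) by 44 mm wide (its own x), edges 10 mm thick, about 76 g. This point is at its centre, 6 mm above its underside; z is out of the painted face
- medium2_face: the tacky painted face of medium tile 2 (green-grey), a 2 mm high raised panel 6 mm in from every edge of the tile, with a rose in relief up to 7 mm above the slab; must not be touched. Origin at its centre, level with the slab's top
- small1_mid (a point): small relief tile 1, lying face up on a fixed white sheet 4 mm thick: a plaster slab 56 mm long (its own y) by 44 mm wide (its own x), edges 10 mm thick, about 50 g. This point is at its centre, 6 mm above its underside; z is out of the painted face
- small1_face: the tacky painted face of small tile 1 (terracotta), a 2 mm high raised panel 6 mm in from every edge of the tile, with a rose in relief up to 7 mm above the slab; must not be touched. Origin at its centre, level with the slab's top
- small2_mid (a point): small relief tile 2, lying face up on a fixed white sheet 4 mm thick: a plaster slab 56 mm long (its own y) by 44 mm wide (its own x), edges 10 mm thick, about 50 g. This point is at its centre, 6 mm above its underside; z is out of the painted face
- small2_face: the tacky painted face of small tile 2 (terracotta), a 2 mm high raised panel 6 mm in from every edge of the tile, with a rose in relief up to 7 mm above the slab; must not be touched. Origin at its centre, level with the slab's top
- tote_mid (a point): centre of the blue divided tote, on its inner floor (19 mm above the table). Outside 239 mm (x) by 346 mm (y); all walls 5 mm thick, tops 37 mm above the inner floor. x points along its track towards the yellow end stop, y along its long side (to the robot's left). Two rows of three compartments: near row (robot's side) and far row
- bay_large (a point): centre of the floor of the large compartment in the near row, 99.5 mm to the -y side of the tote's centre: inside 137 mm along the tote's y by 112 mm along its x. Its twin of the same size in the far row is centred 117 mm farther along the tote's x. Axes as the tote's
- bay_medium (a point): centre of the floor of the medium compartment in the near row, 28.5 mm to the +y side of the tote's centre: inside 109 mm along the tote's y by 112 mm along its x. Its twin of the same size in the far row is centred 117 mm farther along the tote's x. Axes as the tote's
- bay_small (a point): centre of the floor of the small compartment in the near row, 128.0 mm to the +y side of the tote's centre: inside 80 mm along the tote's y by 112 mm along its x. Its twin of the same size in the far row is centred 117 mm farther along the tote's x. Axes as the tote's
- tote (a joint): the tote's slide along its track (m), 0 at the loading end, growing away from the robot to 0.100 against the yellow end stop (fully home). Stays where it is left; takes about 6 N to move
- tote_post (a point): orange upright push post on the tote's near wall, 20 mm diameter; this point is on its axis, 20 mm below its top, 72 mm above the table; it rises 36 mm above the tote wall and stands 6 mm clear of it. Moves with the tote; axes as the tote's
- tray_in (a point): centre of the inner floor (4 mm above the table) of the wooden tool tray: inside 162 mm (its x) by 107 mm (its y), rim 12 mm above this floor, fixed
- stick1_mid (a point): wooden modelling tool left in a large compartment: a straight bar 106 mm long (its own y), 14 mm wide and 14 mm high, 20 g; this point is at its centre, half-way up
- stick2_mid (a point): aluminium modelling tool left in a large compartment: a straight bar 106 mm long (its own y), 14 mm wide and 14 mm high, 55 g; this point is at its centre, half-way up
- jar_mid (a point): bystander: paint jar, 64 mm diameter, 90 mm high; point on its axis 45 mm up
- block_mid (a point): bystander: beige block, 60 x 70 x 45 mm; point at its centre
- pot_mid (a point): bystander: white plastic pot, 80 mm diameter, 80 mm high; point on its axis 40 mm up

How it is judged:
By the outcome, as a careful person would: the job done as asked, in the order asked, and still so for the second after the job is handed in, with the robot touching nothing.
Of large1, large2, medium1, medium2, small1, small2 only 4 to 6 are there at a start; the rules pass over those that are not, and their reading is None.
Of stick1, stick2 only 1 to 2 are there at a start; the rules pass over those that are not, and their reading is None.
At some moment in a run one of small1, small2 may be knocked a few centimetres aside while the robot is not near it.
It also fails if it takes over 210 s, if anything falls off the work surface, if the arm or the gripper's body presses on something with over 40 N, if the wrist force passes 120 N, or if a joint passes its speed limit or range.

## Working session

There is one attempt and no reset: what is moved stays moved. The work goes in short steps, Python scripts to look and compute and a tool call to move; the robot and the scene stay as the last step left them, time stands still between calls to the robot, and variables do not carry over. Pictures are saved under pics/ and viewed, at most 14 in all, crops included, and the job is handed in when it is done.

Besides the shell and the picture viewer there is one more tool, called after "Emit:" as name(argument=value, ...), one argument or row to a line, values as JSON. step_arm: Moves the arm, as the interface text tells. Its arguments: {"type":"object","properties":{"series":{"type":"array"},"gripper":{"type":"number"},"newtons":{"type":"number"}},"required":["series"]}

```bash
mkdir -p pics; cat > h.py <<'E'
import numpy as np, cv2
from workcell import monitor, viewer, job
from scipy.spatial.transform import Rotation as R
def ray(p,px):
    K=np.array(p["intrinsics"]);T=np.array(p["T"])
    d=np.linalg.inv(K)@[px[0],px[1],1]; d=np.array([d[0],-d[1],-d[2]])
    return T[:3,3],T[:3,:3]@d
def at(p,px,z):
    o,d=ray(p,px); return o+d*(z-o[2])/d[2]
def proj(p,X):
    K=np.array(p["intrinsics"]);T=np.array(p["T"])
    c=T[:3,:3].T@(np.array(X)-T[:3,3]); u=K@[c[0],-c[1],-c[2]]; return u[:2]/u[2]
def save(p,n): cv2.imwrite("pics/"+n,p["image"][:,:,::-1])
E
cat > a.py <<'E'
from h import *
for c in ["top","scene"]:
    p=viewer.read_camera(c); save(p,c+"0.png"); print(c,[k for k in p], np.round(p["T"],3).tolist(), np.round(p["intrinsics"],1).tolist())
    for n,z in [("large1_mid",.01),("medium1_mid",.01),("small1_mid",.01),("tote_mid",.019),("bay_large",.019),("bay_small",.019),("tote_post",.072),("tray_in",.004),("stick1_mid",.026),("stick2_mid",.026),("jar_mid",.045),("block_mid",.0225),("pot_mid",.04)]:
        for r in viewer.spot_point(p,n)[:4]:
            if r["score"]>.2: print(c,n,round(r["score"],2),np.round(r["point"]),np.round(at(p,r["point"],z),3))
print(monitor.read_state())
E
python3 a.py
```

```text
top ['image', 'intrinsics', 'T', 'shot'] [[0.012, 0.994, -0.108, 0.483], [-1.0, 0.013, 0.004, -0.008], [0.005, 0.108, 0.994, 0.99], [0.0, 0.0, 0.0, 1.0]] [[364.9, 0.0, 318.6], [0.0, 364.9, 194.0], [0.0, 0.0, 1.0]]
top large1_mid 0.46 [443. 187.] [ 0.612 -0.35   0.01 ]
top medium1_mid 0.75 [443. 228.] [ 0.501 -0.347  0.01 ]
top small1_mid 0.37 [394. 193.] [ 0.595 -0.215  0.01 ]
top tote_mid 0.7 [223. 214.] [0.532 0.242 0.019]
top bay_large 0.74 [264. 231.] [0.487 0.131 0.019]
top bay_small 0.94 [176. 238.] [0.468 0.363 0.019]
top tote_post 0.95 [202. 264.] [0.404 0.274 0.072]
top tote_post 0.74 [394. 192.] [ 0.589 -0.203  0.072]
top tote_post 0.56 [395. 192.] [ 0.59  -0.204  0.072]
top tray_in 0.86 [339. 194.] [ 0.592 -0.068  0.004]
top stick1_mid 0.78 [262. 235.] [0.478 0.136 0.026]
top stick2_mid 0.73 [263. 192.] [0.592 0.136 0.026]
top jar_mid 0.93 [337. 115.] [ 0.797 -0.059  0.045]
top block_mid 0.76 [332. 261.] [ 0.413 -0.05   0.022]
top pot_mid 0.83 [421. 132.] [ 0.755 -0.284  0.04 ]
top pot_mid 0.69 [222. 214.] [0.53  0.237 0.04 ]
top pot_mid 0.24 [450. 232.] [ 0.492 -0.354  0.
[... 1251 characters left out ...]
.04 ]
{'time': 1.4, 'q': array([ 1.13309667e+00,  2.63909738e-01,  1.60397525e+00, -8.94851263e-06,
        1.27368357e+00, -3.69177527e-02]), 'joint_vel': array([ 3.64874708e-04, -4.03260697e-04, -6.48074448e-04,  4.36232970e-05,
       -9.05673985e-04,  1.22166123e-04]), 'joint_torque': array([-7.65104378e-04, -5.15070033e+01, -3.67701495e+01, -1.67695239e-04,
        1.28667005e-03,  2.42500198e-05]), 'tool_pos': array([0.26336439, 0.62151563, 0.23128654]), 'tcp_rot': array([6.25334969e-01, 3.07871284e+00, 3.36344777e-05]), 'wrist_force': array([ 1.08226692, -0.44825872, -0.04635006]), 'torque': array([ 0.03410646, -0.00900106, -0.0212279 ]), 'grip_force': 0.0, 'width': 1.001412677679522}
```

View images.

View pics/top0.png

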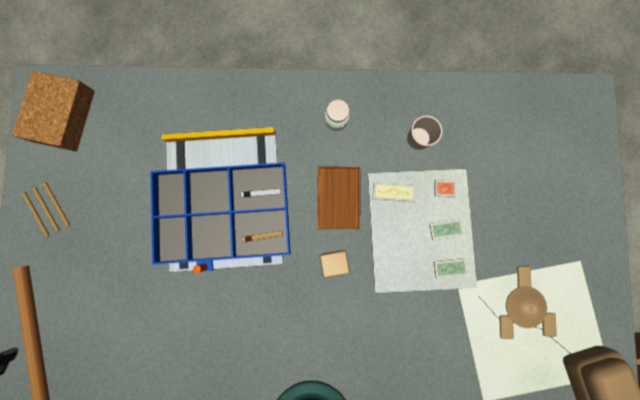

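View pics/scene0.png

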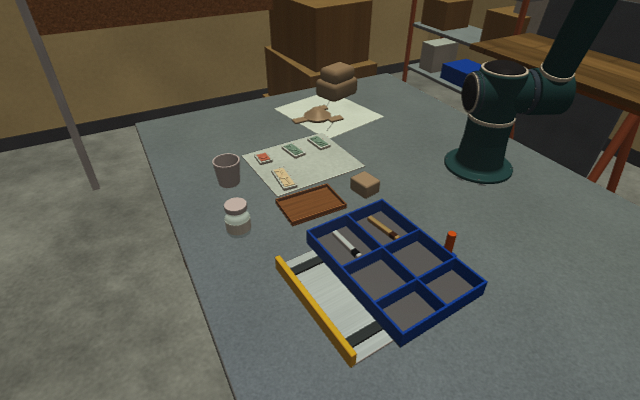

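The top picture shows the tote at about (220,214) with the aluminium tool at (262,193) and the wooden one at (263,237). The tiles are one large (394,192), one small (445,188) and two medium (446,229) and (450,268). The tray is at (339,197), the post at (202,268), the jar at (337,115), the block at (334,264) and the pot at (426,130). The scene picture agrees.

```bash
python3 - <<'E'
import cv2,numpy as np
i=cv2.imread("pics/top0.png")
a=cv2.resize(i[160:285,365:480],None,fx=4,fy=4,interpolation=cv2.INTER_CUBIC)
b=cv2.resize(i[160:285,225:310],None,fx=4,fy=4,interpolation=cv2.INTER_CUBIC)
cv2.imwrite("pics/c0.png",np.hstack([b,a])[:,:800])
E
```

```text
(no output)
```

View pics/c0.png

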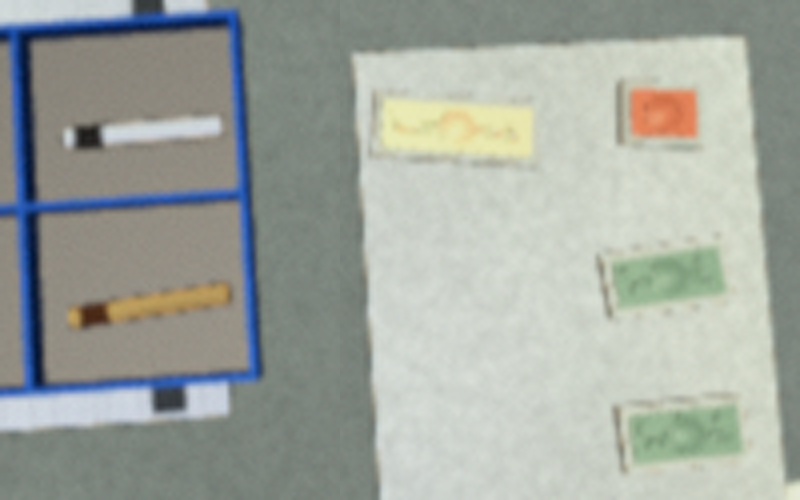

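The crop shows the aluminium bar at crop (143,132) in the far large bay, the wooden bar at (150,305) in the near one, and coloured faces that stand out from the sheet, so they can be segmented.

```bash
cat > m.py <<'E'
from h import *
def rect(p,mask,z,roi=None):
    m=np.zeros_like(mask)
    if roi is not None: x0,x1,y0,y1=roi; m[y0:y1,x0:x1]=mask[y0:y1,x0:x1]
    else: m=mask
    m=m.astype(np.uint8); n,l,s,c=cv2.connectedComponentsWithStats(m)
    out=[]
    for k in range(1,n):
        if s[k,4]<60: continue
        f,_=cv2.findContours((l==k).astype(np.uint8),cv2.RETR_EXTERNAL,cv2.CHAIN_APPROX_NONE)
        v,u=np.nonzero(l==k)
        P=np.array([at(p,(a,b),z)[:2] for a,b in zip(u,v)])
        (cx,cy),(w,h),ang=cv2.minAreaRect((P*1000).astype(np.float32))
        if w<h: w,h,ang=h,w,ang+90   # ang = long axis, world deg
        ang=(ang+0)%180
        out.append((np.round([cx,cy]).tolist(),np.round(P.mean(0)*1000).tolist(),round(w),round(h),round(ang,1),int(s[k,4])))
    return out
def masks(p):
    I=p["image"].astype(int); hsv=cv2.cvtColor(p["image"],cv2.COLOR_RGB2HSV).astype(int); H,S,V=hsv[...,0],hsv[...,1],hsv[...,2]
    return dict(red=(S>110)&((H<12)|(H>170))&(V>140),yel=(H>18)&(H<34)&(S>40)&(V>200),grn=(H>45)&(H<85)&(S>45)&(V>80),blue=(H>105)&(H<125)&(S>130),
      wood=(H>8)&(H<24)&(S>90)&(V>130),tray=(H>5)&(H<20)&(S>100),wht=(I.min(2)>165))
E
python3 - <<'E'
from m import *
p=viewer.read_camera("top"); k=masks(p)
sh=(365,480,160,285); tl=(236,288,165,258)
for n,z,r in [("red",.016,sh),("yel",.016,sh),("grn",.016,sh),("blue",.056,(140,300,150,275)),("wood",.033,(236,288,215,258)),("wht",.033,(236,286,170,210)),("tray",.016,(305,370,155,240))]:
    for o in rect(p,k[n],z,r): print(n,o)
E
```

```text
red ([609.0, -354.0], [609.0, -354.0], 41, 27, 90.7, 175)
yel ([598.0, -213.0], [598.0, -214.0], 100, 34, 86.9, 464)
grn ([500.0, -354.0], [500.0, -354.0], 68, 27, 100.0, 247)
grn ([397.0, -362.0], [397.0, -362.0], 68, 27, 96.3, 258)
blue ([523.0, 241.0], [532.0, 280.0], 348, 265, 94.6, 2692)
wood ([477.0, 122.0], [477.0, 122.0], 77, 13, 100.1, 158)
wht ([591.0, 129.0], [590.0, 129.0], 75, 12, 95.7, 133)
tray ([581.0, -64.0], [580.0, -65.0], 168, 113, 0.0, 2639)
```

```bash
cat > pl.py <<'E'
import sys
from h import *
def pose():
    s=monitor.read_state(); M=R.from_rotvec(s["tcp_rot"]).as_matrix()
    return np.array(s["tool_pos"]),np.arctan2(M[1,1],M[0,1])
def plan(wps,start=None,step=.05):
    """wps: (x,y,z,phi_deg) ; prints rows in tool axes per call (8 rows)"""
    P,f=pose() if start is None else (np.array(start[:3]),np.radians(start[3])); 
    seq=[];c,a=P,f
    for w in wps:
        t=np.array(w[:3]); b=np.radians(w[3])
        n=int(max(1,np.ceil(np.linalg.norm(t-c)/step),np.ceil(abs(b-a)/.17)))
        seq+=[(c+(t-c)*k/n,a+(b-a)*k/n) for k in range(1,n+1)]; c,a=t,b
    while seq:
        ch,seq=seq[:8],seq[8:]; rows=[]
        ex=np.array([np.sin(f),-np.cos(f),0]); ey=np.array([np.cos(f),np.sin(f),0])
        ex=np.cross(ey,[0,0,-1.])
        for q,g in ch: d=q-P; rows+=[round(float(d@ex),3),round(float(d@ey),3),round(float(-d[2]),3),round(float(-(g-f)),2)]
        print(len(ch),rows)
        x=rows[-4:]; P=P+x[0]*ex+x[1]*ey-np.array([0,0,x[2]]); f=f-x[3]
    print("end",np.round(P,3),round(np.degrees(f),1))
E
python3 - <<'E'
from pl import *
c=np.array([.533,.241]); y=np.radians(4.5); X=np.array([np.cos(y),np.sin(y)]); Y=np.array([-X[1],X[0]])
for n in ["top","scene"]:
    p=viewer.read_camera(n); im=cv2.resize(p["image"][:,:,::-1],None,fx=2,fy=2)
    for a in (-.1195,.1195):
        for b in (-.173,.173):
            q=proj(p,[*(c+a*X+b*Y),.056])*2; cv2.drawMarker(im,tuple(int(v) for v in q),(0,255,255),0,14,1)
    for P in [(.475,.136,.033),(.592,.139,.033),(.582,-.067,.004),(.609,-.354,.016),(.598,-.213,.016),(.5,-.354,.016),(.397,-.362,.016)]:
        q=proj(p,P)*2; cv2.drawMarker(im,tuple(int(v) for v in q),(255,0,255),0,10,1)
    w=im[300:560,280:980] if n=="top" else im[240:700,360:1000]
    cv2.imwrite(f"pics/ov_{n}.png",w)
a,b=[cv2.imread(f"pics/ov_{n}.png") for n in("top","scene")]
plan([(.40,.30,.2,30),(.475,.136,.10,10),(.475,.136,.023,10)],step=.06)
E
```

```text
8 [-0.042, -0.04, 0.005, 0.11, -0.084, -0.081, 0.01, 0.22, -0.126, -0.121, 0.016, 0.32, -0.167, -0.162, 0.021, 0.43, -0.209, -0.202, 0.026, 0.54, -0.251, -0.243, 0.031, 0.65, -0.285, -0.273, 0.056, 0.73, -0.318, -0.304, 0.081, 0.82]
4 [-0.044, 0.004, 0.025, 0.09, -0.089, 0.007, 0.05, 0.18, -0.089, 0.007, 0.089, 0.18, -0.089, 0.007, 0.127, 0.18]
end [0.475 0.136 0.023] 9.7
```

View pics/ov_top.png

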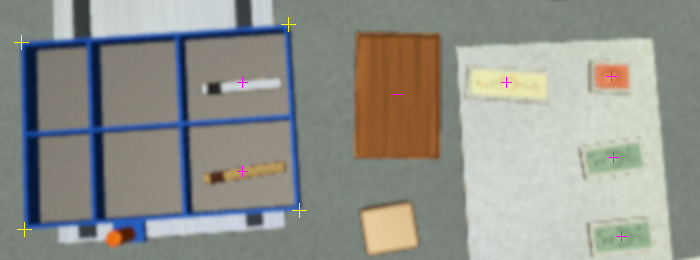

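View pics/ov_scene.png

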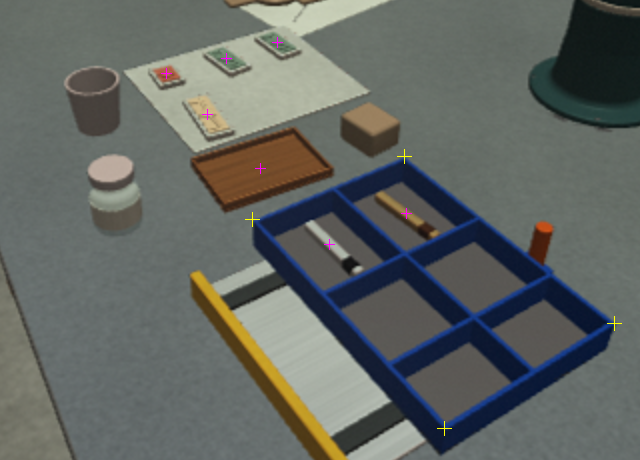

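The overlays fit the tote corners, both tools, the tray and all tiles to within a few mm. I adjusted the tote to about (.531,.241) with 4° yaw. I start with the wooden tool.

Emit:
step_arm(
  series=[-0.042,-0.04,0.005,0.11,-0.084,-0.081,0.01,0.22,-0.126,-0.121,0.016,0.32,-0.167,-0.162,0.021,0.43,-0.209,-0.202,0.026,0.54,-0.251,-0.243,0.031,0.65,-0.285,-0.273,0.056,0.73,-0.318,-0.304,0.081,0.82],
  gripper=0.5,
  newtons=30,
)

```text
time: 2.55
tool_pos: [0.4386, 0.2162, 0.1505]
tcp_rot: [1.804, 2.57, 0.003]
wrist_force: [0.3, 0.3, 0.7]
width: 0.505
grip_force: 0.0
```

Emit:
step_arm(
  series=[-0.044,0.004,0.025,0.09,-0.089,0.007,0.05,0.18,-0.089,0.007,0.05,0.18,-0.089,0.007,0.05,0.18],
)

```text
time: 3.05
tool_pos: [0.4748, 0.1365, 0.1006]
tcp_rot: [-2.025, -2.401, -0.001]
wrist_force: [-0.4, -0.5, 0.1]
width: 0.499
grip_force: 0.0
```

Emit:
step_arm(
  series=[0,0,0.03,0,0,0,0.06,0,0,0,0.077,0,0,0,0.077,0],
)

```text
time: 3.55
tool_pos: [0.4737, 0.1369, 0.0226]
tcp_rot: [-2.022, -2.403, 0.002]
wrist_force: [0.0, -0.4, -0.5]
width: 0.501
grip_force: 0.0
```

Emit:
step_arm(
  series=[0,0,0,0,0,0,0,0,0,0,0,0,0,0,0,0,0,0,0,0,0,0,0,0],
  gripper=0.0,
)

```text
time: 4.3
tool_pos: [0.4761, 0.1368, 0.0248]
tcp_rot: [2.024, 2.401, 0.004]
wrist_force: [-1.0, 0.4, 6.0]
width: 0.15
grip_force: 32.0
```

Emit:
step_arm(
  series=[0,0,-0.02,0,0,0,-0.06,0,0,0,-0.1,0,0,0,-0.1,0],
)

```text
time: 4.8
tool_pos: [0.4777, 0.1369, 0.1273]
tcp_rot: [2.022, 2.398, 0.01]
wrist_force: [-0.5, -0.5, -0.9]
width: 0.152
grip_force: 31.2
```

```bash
python3 - <<'E'
from pl import *
print(np.round(pose()[0],3),np.degrees(pose()[1]))
s=viewer.read_camera("scene"); save(s,"s1.png"); cv2.imwrite("pics/s1c.png",cv2.resize(s["image"][60:310,240:560,::-1],None,fx=2,fy=2))
plan([(.582,-.045,.12,90),(.582,-.045,.06,90)],step=.04)
E
```

```text
[0.478 0.137 0.127] 9.731190660393064
8 [-0.022, 0.008, 0.001, -0.16, -0.044, 0.016, 0.001, -0.31, -0.066, 0.025, 0.002, -0.47, -0.087, 0.033, 0.002, -0.62, -0.109, 0.041, 0.003, -0.78, -0.131, 0.049, 0.003, -0.93, -0.153, 0.057, 0.004, -1.09, -0.175, 0.066, 0.004, -1.25]
3 [-0.014, -0.018, 0.001, -0.15, -0.014, -0.018, 0.031, -0.15, -0.014, -0.018, 0.061, -0.15]
end [ 0.582 -0.045  0.06 ] 89.9
```

View pics/s1c.png

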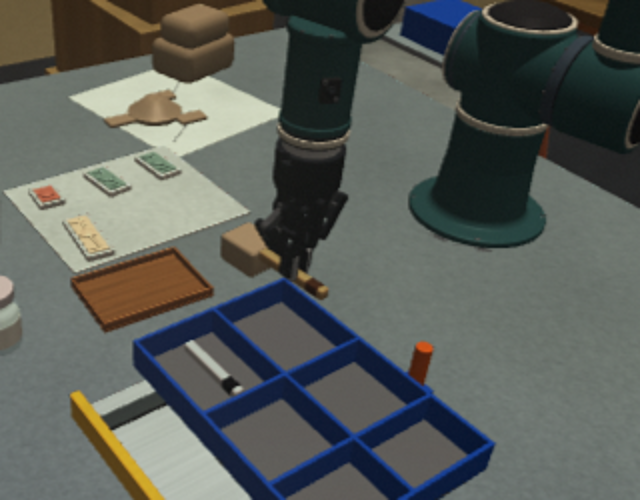

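The wooden tool is in the fingers at (295,275) in the crop, and nothing else has moved. Next is the tray.

Emit:
step_arm(
  series=[-0.022,0.008,0.001,-0.16,-0.044,0.016,0.001,-0.31,-0.066,0.025,0.002,-0.47,-0.087,0.033,0.002,-0.62,-0.109,0.041,0.003,-0.78,-0.131,0.049,0.003,-0.93,-0.153,0.057,0.004,-1.09,-0.175,0.066,0.004,-1.25],
)

```text
time: 5.85
tool_pos: [0.5678, -0.0256, 0.1169]
tcp_rot: [-0.228, -3.129, -0.0]
wrist_force: [-0.5, -0.4, 0.1]
width: 0.15
grip_force: 31.2
```

Emit:
step_arm(
  series=[-0.014,-0.018,0.001,-0.15,-0.014,-0.018,0.031,-0.15,-0.014,-0.018,0.061,-0.15,-0.014,-0.018,0.061,-0.15],
)

```text
time: 6.35
tool_pos: [0.576, -0.0445, 0.0536]
tcp_rot: [-0.002, -3.132, -0.002]
wrist_force: [-1.5, 0.6, -0.1]
width: 0.15
grip_force: 31.2
```

```bash
python3 - <<'E'
from pl import *
print(np.round(pose()[0],4),np.degrees(pose()[1]))
a=[viewer.read_camera(n) for n in ("scene","top")]
save(a[1],"t2.png")
cv2.imwrite("pics/s2c.png",np.hstack([cv2.resize(a[0]["image"][150:250,250:350,::-1],(400,400)),cv2.resize(a[1]["image"][150:250,290:390,::-1],(400,400))]))
E
```

```text
[ 0.576  -0.0445  0.0536] 89.94026376906822
```

View pics/s2c.png

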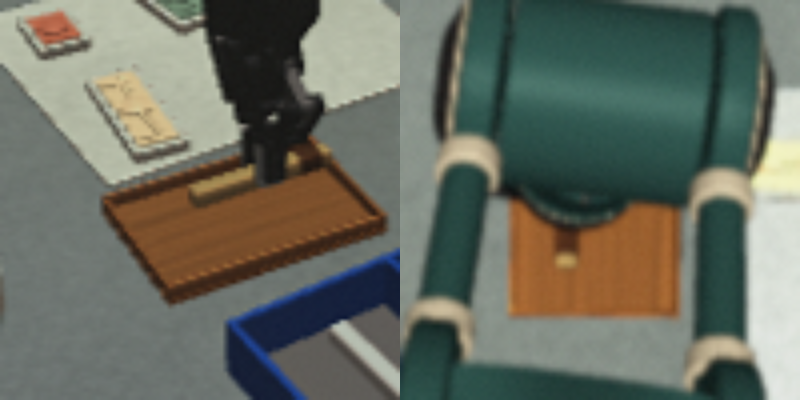

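The tool is over the tray at scene crop (250,185) and inside the rim. I lower and release it.

Emit:
step_arm(
  series=[0,0,0.02,0,0,0,0.04,0,0,0,0.04,0],
)

```text
time: 6.82
tool_pos: [0.578, -0.0445, 0.0157]
tcp_rot: [-0.001, -3.137, -0.001]
wrist_force: [-0.2, 0.9, -0.6]
width: 0.15
grip_force: 31.2
```

Emit:
step_arm(
  series=[0,0,0,0,0,0,0,0,0,0,0,0],
  gripper=0.3,
)

```text
time: 7.2
tool_pos: [0.5811, -0.0449, 0.019]
tcp_rot: [0.001, 3.14, -0.0]
wrist_force: [-1.2, 0.3, 0.0]
width: 0.3
grip_force: 0.0
```

Emit:
step_arm(
  series=[0,0,-0.02,0,0,0,-0.06,0,0,0,-0.1,0,0,0,-0.1,0],
)

```text
time: 7.7
tool_pos: [0.5845, -0.0454, 0.1246]
tcp_rot: [0.001, 3.131, -0.002]
wrist_force: [0.4, 0.2, -1.1]
width: 0.299
grip_force: 0.0
```

```bash
python3 - <<'E'
from pl import *
print(np.round(pose()[0],4),np.degrees(pose()[1]))
plan([(.590,.138,.10,6),(.590,.138,.027,6)],step=.04)
plan([(.582,-.088,.10,90),(.582,-.088,.05,90)],start=(.590,.138,.11,6),step=.04)
E
```

```text
[ 0.5845 -0.0454  0.1246] 89.95611718300394
8 [-0.001, 0.02, 0.003, 0.16, -0.001, 0.041, 0.005, 0.33, -0.002, 0.061, 0.008, 0.49, -0.002, 0.081, 0.011, 0.65, -0.003, 0.102, 0.014, 0.81, -0.004, 0.122, 0.016, 0.98, -0.004, 0.143, 0.019, 1.14, -0.005, 0.163, 0.022, 1.3]
3 [0.02, 0.006, 0.003, 0.17, 0.02, 0.006, 0.039, 0.17, 0.02, 0.006, 0.076, 0.17]
end [0.59  0.139 0.027] 5.7
8 [-0.025, -0.004, 0.001, -0.16, -0.05, -0.007, 0.002, -0.33, -0.075, -0.011, 0.003, -0.49, -0.1, -0.014, 0.004, -0.65, -0.124, -0.018, 0.006, -0.81, -0.149, -0.021, 0.007, -0.98, -0.174, -0.025, 0.008, -1.14, -0.199, -0.028, 0.009, -1.3]
3 [-0.003, -0.025, 0.001, -0.17, -0.003, -0.025, 0.026, -0.17, -0.003, -0.025, 0.051, -0.17]
end [ 0.582 -0.088  0.05 ] 90.2
```

Emit:
step_arm(
  series=[-0.001,0.02,0.003,0.16,-0.001,0.041,0.005,0.33,-0.002,0.061,0.008,0.49,-0.002,0.081,0.011,0.65,-0.003,0.102,0.014,0.81,-0.004,0.122,0.016,0.98,-0.004,0.143,0.019,1.14,-0.005,0.163,0.022,1.3],
  gripper=0.5,
)

```text
time: 8.7
tool_pos: [0.585, 0.1187, 0.0961]
tcp_rot: [-1.908, -2.495, 0.001]
wrist_force: [0.3, -0.1, -0.4]
width: 0.498
grip_force: 0.0
```

Emit:
step_arm(
  series=[0.02,0.006,0.003,0.17,0.02,0.006,0.003,0.17,0.02,0.006,0.003,0.17,0.02,0.006,0.003,0.17],
)

```text
time: 9.2
tool_pos: [0.586, 0.1382, 0.0934]
tcp_rot: [2.107, 2.33, -0.0]
wrist_force: [1.7, 0.1, 0.8]
width: 0.501
grip_force: 0.0
```

```bash
python3 - <<'E'
from m import *
from pl import pose
print(np.round(pose()[0],4),np.degrees(pose()[1]))
s=viewer.read_camera("scene"); 
cv2.imwrite("pics/s3c.png",cv2.resize(s["image"][150:300,270:470,::-1],(800,600)))
for n in("stick1_mid","stick2_mid"):
  for r in viewer.spot_point(s,n)[:2]: print(n,r["score"],at(s,r["point"],.011 if n[5]=="1" else .026))
E
```

```text
[0.586  0.1382 0.0934] 5.769025894645995
stick1_mid 0.59 [ 0.57973727 -0.08515381  0.011     ]
stick1_mid 0.51 [ 0.56936872 -0.05477015  0.011     ]
stick2_mid 0.66 [ 0.58024746 -0.03812287  0.026     ]
stick2_mid 0.52 [0.60218955 0.14498116 0.026     ]
```

View pics/s3c.png

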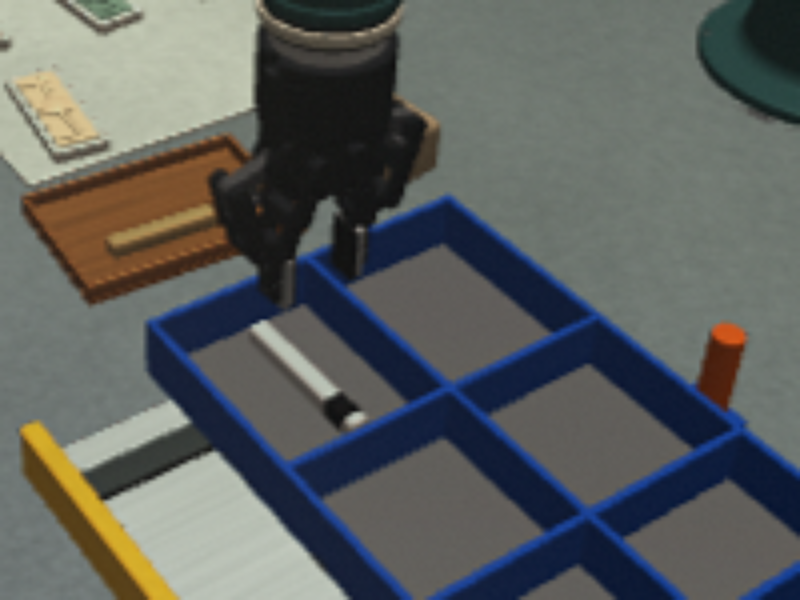

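The wooden tool lies in the tray near crop (160,230). The fingers stand above the aluminium bar, which is slightly farther out.

Emit:
step_arm(
  series=[0,0.006,0.03,0,0,0.006,0.06,0,0,0.006,0.067,0,0,0.006,0.067,0,0,0.006,0.067,0],
)

```text
time: 9.98
tool_pos: [0.5932, 0.1398, 0.0277]
tcp_rot: [2.107, 2.329, 0.003]
wrist_force: [0.1, 0.3, 0.4]
width: 0.502
grip_force: 0.0
```

Emit:
step_arm(
  series=[0,0,0,0,0,0,0,0,0,0,0,0,0,0,0,0,0,0,0,0,0,0,0,0],
  gripper=0.0,
)

```text
time: 10.72
tool_pos: [0.5929, 0.1398, 0.0275]
tcp_rot: [2.107, 2.329, 0.002]
wrist_force: [-1.3, -0.0, 5.8]
width: 0.148
grip_force: 31.8
```

Emit:
step_arm(
  series=[0,0,-0.02,0,0,0,-0.06,0,0,0,-0.09,0,0,0,-0.09,0,0,0,-0.09,0],
)

```text
time: 11.35
tool_pos: [0.5913, 0.1394, 0.1159]
tcp_rot: [-2.107, -2.329, 0.001]
wrist_force: [-1.2, -0.4, -1.2]
width: 0.147
grip_force: 31.1
```

```bash
python3 - <<'E'
from pl import *
print(np.round(pose()[0],4),np.degrees(pose()[1]))
plan([(.582,-.090,.10,90)],step=.04)
E
```

```text
[0.5913 0.1394 0.1159] 5.729638347138769
8 [-0.025, -0.004, 0.002, -0.16, -0.051, -0.007, 0.004, -0.33, -0.076, -0.011, 0.005, -0.49, -0.101, -0.014, 0.007, -0.65, -0.126, -0.018, 0.009, -0.82, -0.152, -0.021, 0.011, -0.98, -0.177, -0.025, 0.012, -1.14, -0.202, -0.029, 0.014, -1.31]
1 [-0.003, -0.025, 0.002, -0.16]
end [ 0.582 -0.09   0.1  ] 90.0
```

Emit:
step_arm(
  series=[-0.025,-0.004,0.002,-0.16,-0.051,-0.007,0.004,-0.33,-0.076,-0.011,0.005,-0.49,-0.101,-0.014,0.007,-0.65,-0.126,-0.018,0.009,-0.82,-0.152,-0.021,0.011,-0.98,-0.177,-0.025,0.012,-1.14,-0.202,-0.029,0.014,-1.31],
)

```text
time: 12.35
tool_pos: [0.5815, -0.0649, 0.1]
tcp_rot: [-0.243, -3.128, -0.0]
wrist_force: [-0.1, 0.7, -1.3]
width: 0.147
grip_force: 31.1
```

Emit:
step_arm(
  series=[-0.003,-0.025,0.002,-0.16,-0.003,-0.025,0.03,-0.16,-0.003,-0.025,0.06,-0.16,-0.003,-0.025,0.06,-0.16,-0.003,-0.025,0.06,-0.16],
)

```text
time: 12.98
tool_pos: [0.5818, -0.0893, 0.0419]
tcp_rot: [-0.001, -3.14, -0.0]
wrist_force: [-0.5, 0.1, -0.6]
width: 0.147
grip_force: 31.1
```

```bash
python3 - <<'E'
from pl import *
print(np.round(pose()[0],4),np.degrees(pose()[1]))
a=[viewer.read_camera(n) for n in ("scene","top")]
cv2.imwrite("pics/s4c.png",np.hstack([cv2.resize(a[0]["image"][150:250,250:350,::-1],(400,400)),cv2.resize(a[1]["image"][150:250,290:390,::-1],(400,400))]))
E
```

```text
[ 0.5818 -0.0893  0.0419] 89.96202834128688
```

View pics/s4c.png

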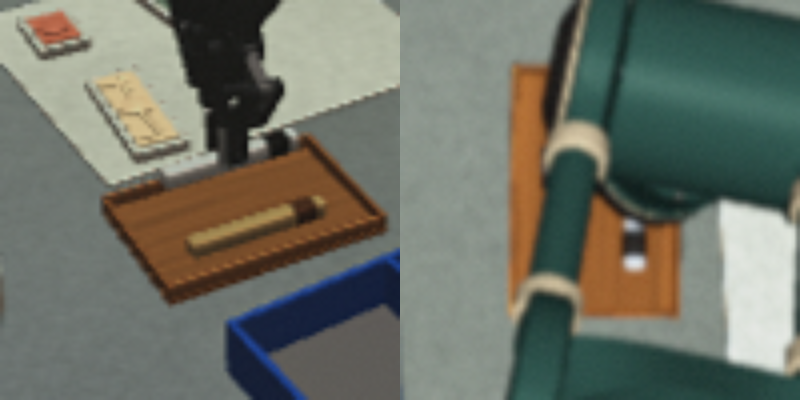

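The aluminium bar is over the right half of the tray and the wooden one lies safely inside. I nudge 4 mm inwards and set it down.

Emit:
step_arm(
  series=[0,0.004,0.012,0,0,0.004,0.025,0,0,0.004,0.025,0,0,0.004,0.025,0],
)

```text
time: 13.58
tool_pos: [0.582, -0.0854, 0.0169]
tcp_rot: [-0.001, -3.141, -0.0]
wrist_force: [-0.3, 0.2, -0.7]
width: 0.149
grip_force: 31.1
```

Emit:
step_arm(
  series=[0,0,0,0,0,0,0,0,0,0,0,0],
  gripper=0.26,
)

```text
time: 13.95
tool_pos: [0.5826, -0.0856, 0.0177]
tcp_rot: [0.001, 3.141, -0.0]
wrist_force: [-0.1, -0.6, -0.1]
width: 0.259
grip_force: 0.0
```

Emit:
step_arm(
  series=[0,0,-0.02,0,0,0,-0.06,0,0,0,-0.1,0,0,0,-0.1,0,0,0,-0.1,0],
)

```text
time: 14.58
tool_pos: [0.5823, -0.0855, 0.1181]
tcp_rot: [0.001, 3.141, -0.0]
wrist_force: [-0.0, -0.0, 1.2]
width: 0.261
grip_force: 0.0
```

```bash
python3 - <<'E'
from m import *
from pl import plan,pose
print(np.round(pose()[0],4),np.degrees(pose()[1]))
p=viewer.read_camera("scene");k=masks(p)
for n in ["red","yel","grn"]:
    for o in rect(p,k[n],.016,(200,345,120,200)): print(n,o)
plan([(.50,-.22,.12,45),(.397,-.362,.08,6)],step=.05)
E
```

```text
[ 0.5823 -0.0855  0.1181] 89.95631959676791
yel ([596.0, -218.0], [594.0, -226.0], 96, 28, 88.6, 91)
8 [0.016, -0.027, -0.001, 0.16, 0.033, -0.054, -0.001, 0.31, 0.049, -0.081, -0.002, 0.47, 0.065, -0.108, -0.002, 0.63, 0.081, -0.135, -0.003, 0.78, 0.102, -0.163, 0.005, 0.92, 0.123, -0.192, 0.013, 1.06, 0.143, -0.22, 0.021, 1.19]
2 [-0.019, -0.03, 0.008, 0.14, -0.037, -0.059, 0.016, 0.28]
end [ 0.397 -0.361  0.08 ] 5.7
```

Emit:
step_arm(
  series=[0.016,-0.027,-0.001,0.16,0.033,-0.054,-0.001,0.31,0.049,-0.081,-0.002,0.47,0.065,-0.108,-0.002,0.63,0.081,-0.135,-0.003,0.78,0.102,-0.163,0.005,0.92,0.123,-0.192,0.013,1.06,0.143,-0.22,0.021,1.19],
  gripper=0.85,
)

```text
time: 15.62
tool_pos: [0.4371, -0.3053, 0.0943]
tcp_rot: [-1.766, -2.594, -0.0]
wrist_force: [-0.1, -0.4, 0.2]
width: 0.847
grip_force: 0.0
```

Emit:
step_arm(
  series=[-0.019,-0.03,0.008,0.14,-0.037,-0.059,0.016,0.28,-0.037,-0.059,0.016,0.28,-0.037,-0.059,0.016,0.28],
)

```text
time: 16.12
tool_pos: [0.3975, -0.3607, 0.0793]
tcp_rot: [-2.105, -2.329, -0.001]
wrist_force: [-0.5, -0.5, 0.5]
width: 0.848
grip_force: 0.0
```

```bash
python3 - <<'E'
from m import *
from pl import plan,pose
P,f=pose();print(np.round(P,4),np.degrees(f))
a=[viewer.read_camera(n) for n in("scene","top")]
for n,q in zip("st",a):
    for r in viewer.spot_point(q,"medium1_mid")[:3]: print(n,round(r["score"],2),at(q,r["point"],.010).round(3))
for n in ["red","yel","grn"]:
    for o in rect(a[1],masks(a[1])[n],.016,(365,480,160,285)): print(n,o)
s=a[0]; u=proj(s,[.397,-.362,.03]).astype(int)
im=cv2.resize(s["image"][u[1]-50:u[1]+50,u[0]-60:u[0]+60,::-1],(720,600),interpolation=cv2.INTER_CUBIC)
cv2.imwrite("pics/s5c.png",im)
E
```

```text
[ 0.3975 -0.3607  0.0793] 5.7651596631781326
s 0.76 [ 0.494 -0.355  0.01 ]
red ([609.0, -353.0], [609.0, -354.0], 41, 27, 90.7, 173)
yel ([598.0, -213.0], [598.0, -214.0], 100, 33, 87.8, 457)
grn ([500.0, -354.0], [500.0, -354.0], 68, 27, 99.3, 236)
grn ([397.0, -365.0], [397.0, -364.0], 71, 27, 96.2, 244)
```

View pics/s5c.png

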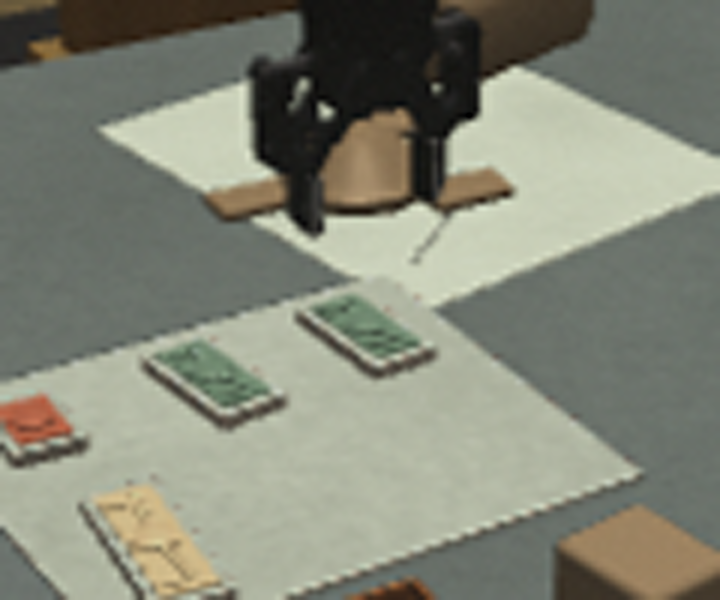

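The open fingers straddle the nearest medium tile at (365,330) in the crop. The other tiles are untouched.

Emit:
step_arm(
  series=[0,0,0.03,0,0,0,0.055,0,0,0,0.068,0,0,0,0.074,0,0,0,0.074,0,0,0,0.074,0],
)

```text
time: 17.08
tool_pos: [0.3987, -0.3622, 0.0072]
tcp_rot: [2.106, 2.329, -0.0]
wrist_force: [0.5, 0.0, 1.1]
width: 0.849
grip_force: 0.0
```

Emit:
step_arm(
  series=[0,0,0,0,0,0,0,0,0,0,0,0,0,0,0,0,0,0,0,0],
  gripper=0.3,
  newtons=35,
)

```text
time: 17.7
tool_pos: [0.3985, -0.3621, 0.0072]
tcp_rot: [2.107, 2.329, -0.0]
wrist_force: [-0.6, 0.2, 4.6]
width: 0.502
grip_force: 35.9
```

Emit:
step_arm(
  series=[0,0,-0.01,0,0,0,-0.03,0,0,0,-0.06,0,0,0,-0.09,0,0,0,-0.11,0,0,0,-0.11,0],
)

```text
time: 18.45
tool_pos: [0.3991, -0.3627, 0.1184]
tcp_rot: [2.105, 2.326, -0.0]
wrist_force: [0.2, 0.5, -0.8]
width: 0.496
grip_force: 35.8
```

```bash
python3 - <<'E'
from m import *
from pl import plan,pose
P,f=pose();print(np.round(P,4),np.degrees(f))
s=viewer.read_camera("scene"); save(s,"s6.png"); u=proj(s,P).astype(int)
cv2.imwrite("pics/s6c.png",cv2.resize(s["image"][u[1]-50:u[1]+50,u[0]-60:u[0]+60,::-1],(720,600),interpolation=cv2.INTER_CUBIC))
plan([(.50,-.10,.13,5),(.4706,.2653,.13,4)],step=.055)
E
```

```text
[ 0.3991 -0.3627  0.1184] 5.727127927363138
8 [0.042, 0.021, -0.002, 0.0, 0.083, 0.042, -0.004, 0.0, 0.125, 0.064, -0.007, 0.01, 0.167, 0.085, -0.009, 0.01, 0.209, 0.106, -0.011, 0.01, 0.25, 0.127, -0.013, 0.01, 0.303, 0.128, -0.013, 0.02, 0.355, 0.129, -0.013, 0.02]
5 [0.052, 0.0, -0.0, 0.0, 0.105, 0.0, -0.0, 0.0, 0.157, 0.0, -0.0, 0.01, 0.21, 0.0, -0.0, 0.01, 0.262, 0.0, -0.0, 0.01]
end [0.47  0.265 0.13 ] 4.0
```

View pics/s6c.png

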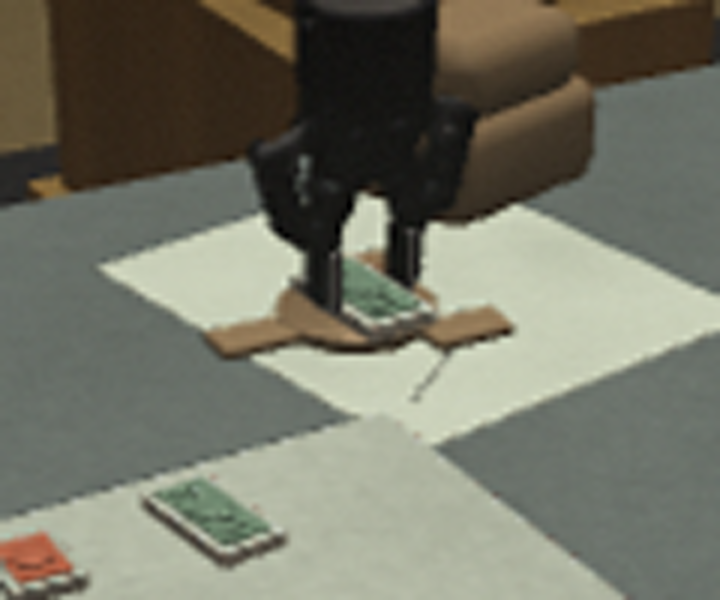

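The tile is held level by its edges at (385,295).

Emit:
step_arm(
  series=[0.042,0.021,-0.002,0.0,0.083,0.042,-0.004,0.0,0.125,0.064,-0.007,0.01,0.167,0.085,-0.009,0.01,0.209,0.106,-0.011,0.01,0.25,0.127,-0.013,0.01,0.303,0.128,-0.013,0.02,0.355,0.129,-0.013,0.02],
)

```text
time: 19.5
tool_pos: [0.4896, 0.0062, 0.1276]
tcp_rot: [-2.13, -2.307, 0.003]
wrist_force: [0.8, 0.2, 0.1]
width: 0.501
grip_force: 35.9
```

Emit:
step_arm(
  series=[0.052,0.0,0,0.0,0.105,0.0,0,0.0,0.157,0.0,0,0.01,0.21,0.0,0,0.01,0.262,0.0,0,0.01,0.262,0.0,0.03,0.01,0.262,0.0,0.05,0.01,0.262,0.0,0.05,0.01],
)

```text
time: 20.5
tool_pos: [0.4669, 0.2644, 0.0757]
tcp_rot: [-2.14, -2.296, 0.011]
wrist_force: [-0.3, -1.3, -0.6]
width: 0.496
grip_force: 35.9
```

Emit:
step_arm(
  series=[0,0,0,0,0,0,0,0],
)

```text
time: 20.75
tool_pos: [0.4708, 0.2658, 0.0802]
tcp_rot: [2.143, 2.297, 0.003]
wrist_force: [0.1, 0.2, -0.8]
width: 0.498
grip_force: 35.9
```

```bash
python3 - <<'E'
from m import *
from pl import plan,pose
P,f=pose();print(np.round(P,4),np.degrees(f))
s=viewer.read_camera("scene"); u=proj(s,P).astype(int)
for r in viewer.spot_point(s,"bay_medium")[:3]: print(round(r["score"],2),at(s,r["point"],.019).round(3))
cv2.imwrite("pics/s7c.png",cv2.resize(s["image"][u[1]-70:u[1]+80,u[0]-90:u[0]+90,::-1],(720,600),interpolation=cv2.INTER_CUBIC))
E
```

```text
[0.4708 0.2658 0.0802] 3.9816999463995426
0.91 [0.48  0.275 0.019]
0.67 [0.418 0.207 0.019]
0.19 [0.33  0.233 0.019]
```

View pics/s7c.png

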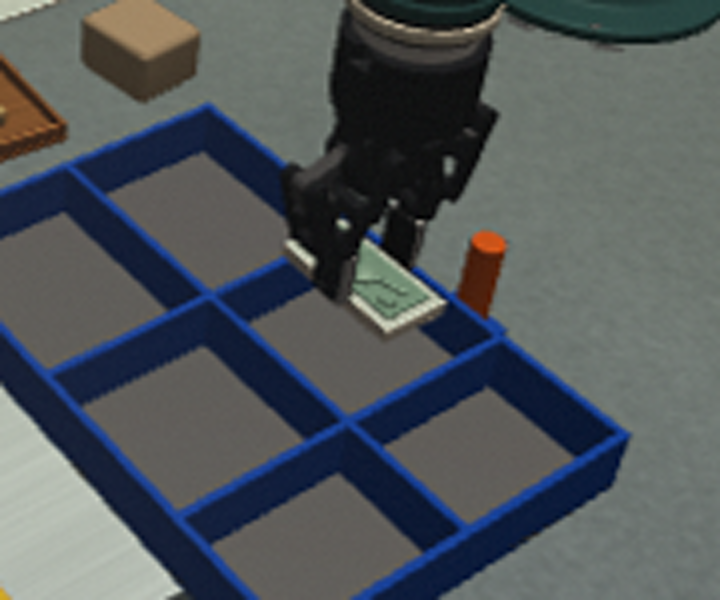

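The tile hangs over the near medium compartment at (390,290) in the crop. I shift it slightly and lower it.

Emit:
step_arm(
  series=[0.002,0.004,0.02,0,0.002,0.004,0.04,0,0.002,0.004,0.052,0,0.002,0.004,0.056,0,0.002,0.004,0.056,0,0.002,0.004,0.056,0],
)

```text
time: 21.6
tool_pos: [0.4743, 0.2682, 0.0236]
tcp_rot: [2.142, 2.298, 0.001]
wrist_force: [0.7, -0.3, -0.3]
width: 0.497
grip_force: 35.9
```

Emit:
step_arm(
  series=[0,0,0,0,0,0,0,0,0,0,0,0],
  gripper=0.64,
)

```text
time: 21.98
tool_pos: [0.474, 0.268, 0.0235]
tcp_rot: [2.142, 2.298, 0.001]
wrist_force: [-0.3, 0.1, -0.8]
width: 0.64
grip_force: 0.0
```

Emit:
step_arm(
  series=[0,0,-0.02,0,0,0,-0.06,0,0,0,-0.1,0,0,0,-0.1,0,0,0,-0.1,0,0,0,-0.1,0],
)

```text
time: 22.72
tool_pos: [0.4726, 0.2673, 0.1215]
tcp_rot: [-2.142, -2.297, 0.005]
wrist_force: [-0.3, -0.2, 0.9]
width: 0.64
grip_force: 0.0
```

```bash
python3 - <<'E'
from m import *
from pl import plan,pose
P,f=pose();print(np.round(P,4),np.degrees(f))
s=viewer.read_camera("scene"); k=masks(s)
for o in rect(s,k["grn"],.031,(300,560,180,340)): print("placed",o)
for o in rect(s,k["grn"],.016,(200,345,120,200)): print("sheet",o)
for o in rect(s,k["red"],.016,(200,345,120,200)): print("sheet",o)
plan([(.49,-.10,.12,5),(.498,-.354,.07,9.5)],step=.055)
E
```

```text
[0.4726 0.2673 0.1215] 4.012386230854239
placed ([474.0, 266.0], [474.0, 266.0], 70, 30, 95.1, 235)
sheet ([500.0, -356.0], [500.0, -354.0], 66, 28, 98.3, 65)
8 [-0.053, -0.001, 0.0, -0.0, -0.105, -0.002, 0.0, -0.0, -0.158, -0.004, 0.001, -0.01, -0.21, -0.005, 0.001, -0.01, -0.263, -0.006, 0.001, -0.01, -0.315, -0.007, 0.001, -0.01, -0.368, -0.008, 0.001, -0.02, -0.418, -0.01, 0.011, -0.03]
4 [-0.051, -0.004, 0.01, -0.02, -0.102, -0.007, 0.02, -0.03, -0.153, -0.011, 0.03, -0.05, -0.203, -0.014, 0.04, -0.07]
end [ 0.498 -0.354  0.07 ] 9.7
```

Emit:
step_arm(
  series=[-0.053,-0.001,0.0,0,-0.105,-0.002,0.0,0,-0.158,-0.004,0.001,-0.01,-0.21,-0.005,0.001,-0.01,-0.263,-0.006,0.001,-0.01,-0.315,-0.007,0.001,-0.01,-0.368,-0.008,0.001,-0.02,-0.418,-0.01,0.011,-0.03],
  gripper=0.85,
)

```text
time: 23.78
tool_pos: [0.4932, -0.1516, 0.112]
tcp_rot: [2.107, 2.329, 0.0]
wrist_force: [0.5, 0.2, -0.5]
width: 0.853
grip_force: 0.0
```

Emit:
step_arm(
  series=[-0.051,-0.004,0.01,-0.02,-0.102,-0.007,0.02,-0.03,-0.153,-0.011,0.03,-0.05,-0.203,-0.013,0.04,-0.07,-0.203,-0.013,0.04,-0.07,-0.203,-0.013,0.04,-0.07,-0.203,-0.013,0.04,-0.07],
)

```text
time: 24.65
tool_pos: [0.5002, -0.3515, 0.072]
tcp_rot: [-2.023, -2.402, -0.0]
wrist_force: [0.8, 0.0, 0.7]
width: 0.852
grip_force: 0.0
```

```bash
python3 - <<'E'
from m import *
from pl import plan,pose
P,f=pose();print(np.round(P,4),np.degrees(f))
t=viewer.read_camera("top")
s=viewer.read_camera("scene"); u=proj(s,[P[0],P[1],.016]).astype(int)
for q in (t,s):
  for n in ("grn","yel","red"):
    for o in rect(q,masks(q)[n],.016,(365,480,160,285) if q is t else (200,345,120,200)): print(n,o)
cv2.imwrite("pics/s8c.png",cv2.resize(s["image"][u[1]-40:u[1]+40,u[0]-50:u[0]+50,::-1],(500,400),interpolation=cv2.INTER_CUBIC))
E
```

```text
[ 0.5002 -0.3515  0.072 ] 9.801401367884798
grn ([500.0, -355.0], [500.0, -355.0], 69, 27, 99.5, 223)
yel ([598.0, -214.0], [598.0, -214.0], 100, 32, 86.9, 439)
red ([609.0, -353.0], [609.0, -354.0], 41, 27, 90.7, 172)
grn ([500.0, -356.0], [500.0, -353.0], 65, 30, 96.0, 70)
yel ([596.0, -218.0], [594.0, -226.0], 96, 28, 88.6, 85)
```

View pics/s8c.png

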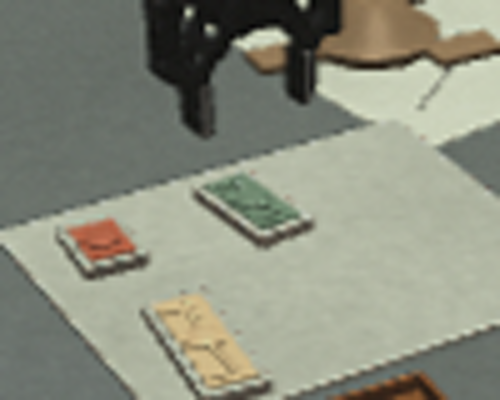

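The open fingers straddle the second medium tile at (255,205) in the crop, and the measured centre agrees. I have one picture left and will keep it for the end.

Emit:
step_arm(
  series=[-0.003,0,0.03,0,-0.003,0,0.05,0,-0.003,0,0.06,0,-0.003,0,0.065,0,-0.003,0,0.065,0,-0.003,0,0.065,0],
)

```text
time: 25.5
tool_pos: [0.5015, -0.3564, 0.0081]
tcp_rot: [2.024, 2.401, 0.0]
wrist_force: [-0.1, -0.6, 1.7]
width: 0.852
grip_force: 0.0
```

Emit:
step_arm(
  series=[0,0,0,0,0,0,0,0,0,0,0,0,0,0,0,0,0,0,0,0],
  gripper=0.3,
)

```text
time: 26.12
tool_pos: [0.5015, -0.3564, 0.0082]
tcp_rot: [2.024, 2.401, 0.0]
wrist_force: [-0.7, 0.3, 5.6]
width: 0.496
grip_force: 36.1
```

Emit:
step_arm(
  series=[0,0,-0.01,0,0,0,-0.03,0,0,0,-0.06,0,0,0,-0.09,0,0,0,-0.12,0,0,0,-0.12,0,0,0,-0.12,0],
)

```text
time: 27.0
tool_pos: [0.5005, -0.3556, 0.127]
tcp_rot: [-2.024, -2.402, 0.0]
wrist_force: [-0.1, -0.2, -1.3]
width: 0.499
grip_force: 35.7
```

```bash
python3 - <<'E'
from pl import *
P,f=pose();print(np.round(P,4),np.degrees(f))
plan([(.56,-.10,.13,5),(.590,.275,.13,4)],step=.055)
E
```

```text
[ 0.5005 -0.3556  0.127 ] 9.740206329097408
8 [0.048, 0.02, -0.001, 0.02, 0.097, 0.041, -0.001, 0.03, 0.145, 0.061, -0.002, 0.05, 0.194, 0.082, -0.002, 0.07, 0.242, 0.102, -0.003, 0.08, 0.294, 0.115, -0.003, 0.09, 0.346, 0.128, -0.003, 0.09, 0.398, 0.142, -0.003, 0.09]
4 [0.053, 0.008, -0.0, 0.0, 0.106, 0.017, -0.0, 0.01, 0.159, 0.025, -0.0, 0.01, 0.212, 0.034, -0.0, 0.01]
end [0.59  0.275 0.13 ] 4.0
```

Emit:
step_arm(
  series=[0.048,0.02,-0.001,0.02,0.097,0.041,-0.001,0.03,0.145,0.061,-0.002,0.05,0.194,0.082,-0.002,0.07,0.242,0.102,-0.003,0.08,0.294,0.115,-0.003,0.09,0.346,0.128,-0.003,0.09,0.398,0.142,-0.003,0.09],
)

```text
time: 28.0
tool_pos: [0.5719, 0.0619, 0.1281]
tcp_rot: [-2.129, -2.307, 0.004]
wrist_force: [0.2, 0.2, -1.0]
width: 0.502
grip_force: 35.7
```

Emit:
step_arm(
  series=[0.053,0.008,0,0.0,0.106,0.017,0,0.01,0.159,0.025,0,0.01,0.212,0.034,0,0.01,0.212,0.034,0,0.01,0.212,0.034,0.05,0.01,0.212,0.034,0.05,0.01,0.212,0.034,0.05,0.01],
)

```text
time: 29.0
tool_pos: [0.5901, 0.2733, 0.08]
tcp_rot: [-2.143, -2.296, 0.003]
wrist_force: [0.3, -0.6, -0.6]
width: 0.495
grip_force: 36.1
```

```bash
python3 - <<'E'
from m import *
from pl import plan,pose
P,f=pose();print(np.round(P,4),np.degrees(f))
s=viewer.read_camera("scene"); save(s,"s9.png")
for o in rect(s,masks(s)["grn"],P[2]+.009,(300,560,130,340)): print("held",o)
for r in viewer.spot_point(s,"tote_mid")[:2]: print(round(r["score"],2),at(s,r["point"],.019).round(3))
E
```

```text
[0.5901 0.2733 0.08  ] 3.960356909155106
held ([518.0, 307.0], [517.0, 308.0], 64, 27, 95.0, 231)
held ([589.0, 278.0], [588.0, 286.0], 63, 29, 92.7, 179)
0.61 [0.53  0.235 0.019]
```

Emit:
step_arm(
  series=[0,0,0.02,0,0,0,0.04,0,0,0,0.05,0,0,0,0.055,0,0,0,0.055,0,0,0,0.055,0],
)

```text
time: 29.85
tool_pos: [0.591, 0.2746, 0.0258]
tcp_rot: [2.142, 2.298, 0.002]
wrist_force: [0.2, 0.5, -0.4]
width: 0.498
grip_force: 36.1
```

Emit:
step_arm(
  series=[0,0,0,0,0,0,0,0,0,0,0,0],
  gripper=0.64,
)

```text
time: 30.22
tool_pos: [0.5907, 0.2745, 0.0257]
tcp_rot: [2.142, 2.298, 0.001]
wrist_force: [-0.3, 0.4, -0.3]
width: 0.641
grip_force: 0.0
```

Emit:
step_arm(
  series=[0,0,-0.02,0,0,0,-0.06,0,0,0,-0.1,0,0,0,-0.1,0,0,0,-0.1,0,0,0,-0.1,0],
)

```text
time: 30.98
tool_pos: [0.5894, 0.2739, 0.124]
tcp_rot: [-2.142, -2.297, 0.004]
wrist_force: [-0.4, -0.5, 0.2]
width: 0.64
grip_force: 0.0
```

```bash
python3 - <<'E'
from m import *
from pl import plan,pose
P,f=pose();print(np.round(P,4),np.degrees(f))
s=viewer.read_camera("scene"); k=masks(s)
for o in rect(s,k["grn"],.031,(300,560,180,340)): print("placed",o)
t=viewer.read_camera("top")
for n in ("yel","red"):
    for o in rect(t,masks(t)[n],.016,(365,480,160,285)): print(n,o)
plan([(.60,-.10,.12,0),(.598,-.214,.07,-3)],step=.055)
E
```

```text
[0.5894 0.2739 0.124 ] 4.0103031411247025
placed ([474.0, 266.0], [474.0, 267.0], 69, 30, 94.5, 227)
placed ([590.0, 275.0], [590.0, 276.0], 70, 29, 92.8, 184)
yel ([598.0, -213.0], [598.0, -214.0], 100, 31, 86.9, 432)
red ([609.0, -353.0], [609.0, -354.0], 41, 27, 90.7, 171)
8 [-0.053, -0.002, 0.001, 0.01, -0.107, -0.004, 0.001, 0.02, -0.16, -0.007, 0.002, 0.03, -0.214, -0.009, 0.002, 0.04, -0.267, -0.011, 0.003, 0.05, -0.32, -0.013, 0.003, 0.06, -0.374, -0.016, 0.004, 0.07, -0.412, -0.019, 0.02, 0.09]
2 [-0.038, 0.0, 0.017, 0.01, -0.076, 0.0, 0.034, 0.03]
end [ 0.598 -0.214  0.07 ] -2.9
```

Emit:
step_arm(
  series=[-0.053,-0.002,0.001,0.01,-0.107,-0.004,0.001,0.02,-0.16,-0.007,0.002,0.03,-0.214,-0.009,0.002,0.04,-0.267,-0.011,0.003,0.05,-0.32,-0.013,0.003,0.06,-0.374,-0.016,0.004,0.07,-0.412,-0.019,0.02,0.09],
  gripper=0.85,
)

```text
time: 32.08
tool_pos: [0.6011, -0.1405, 0.1057]
tcp_rot: [2.244, 2.196, 0.001]
wrist_force: [0.4, 0.9, 0.1]
width: 0.848
grip_force: 0.0
```

Emit:
step_arm(
  series=[-0.038,0.0,0.017,0.01,-0.077,0.0,0.034,0.03,-0.077,0.0,0.034,0.03,-0.077,0.0,0.034,0.03,-0.077,0.0,0.034,0.03],
)

```text
time: 32.7
tool_pos: [0.5992, -0.2139, 0.0717]
tcp_rot: [2.275, 2.166, 0.001]
wrist_force: [0.4, -0.6, -0.4]
width: 0.852
grip_force: 0.0
```

Emit:
step_arm(
  series=[0,0,0.03,0,0,0,0.05,0,0,0,0.058,0,0,0,0.063,0,0,0,0.063,0,0,0,0.063,0],
)

```text
time: 33.45
tool_pos: [0.5995, -0.2153, 0.0091]
tcp_rot: [2.275, 2.164, 0.001]
wrist_force: [-0.7, -0.0, -0.0]
width: 0.849
grip_force: 0.0
```

Emit:
step_arm(
  series=[0,0,0.002,0,0,0,0.002,0,0,0,0.002,0,0,0,0.002,0,0,0,0.002,0,0,0,0.002,0],
  gripper=0.3,
)

```text
time: 34.2
tool_pos: [0.5993, -0.2152, 0.0068]
tcp_rot: [2.276, 2.165, 0.001]
wrist_force: [0.2, -0.1, 4.5]
width: 0.5
grip_force: 36.1
```

Emit:
step_arm(
  series=[0,0,-0.01,0,0,0,-0.03,0,0,0,-0.06,0,0,0,-0.09,0,0,0,-0.12,0,0,0,-0.12,0,0,0,-0.12,0],
)

```text
time: 35.08
tool_pos: [0.5982, -0.2147, 0.1258]
tcp_rot: [-2.276, -2.165, 0.001]
wrist_force: [-0.4, 0.9, -1.7]
width: 0.498
grip_force: 35.8
```

```bash
python3 - <<'E'
from m import *
from pl import plan,pose
P,f=pose();print(np.round(P,4),np.degrees(f))
s=viewer.read_camera("scene")
for r in viewer.spot_point(s,"large1_mid")[:2]: print(round(r["score"],2),at(s,r["point"],P[2]+.003).round(3))
plan([(.482,.14,.13,4)],step=.05)
E
```

```text
[ 0.5982 -0.2147  0.1258] -2.863982810053308
0.63 [ 0.59  -0.236  0.129]
8 [0.044, -0.017, -0.001, -0.01, 0.087, -0.033, -0.001, -0.03, 0.131, -0.05, -0.002, -0.04, 0.174, -0.067, -0.003, -0.06, 0.218, -0.083, -0.004, -0.07, 0.261, -0.1, -0.004, -0.09, 0.305, -0.116, -0.005, -0.1, 0.348, -0.133, -0.006, -0.12]
end [0.482 0.14  0.13 ] 4.0
```

Emit:
step_arm(
  series=[0.044,-0.017,-0.001,-0.01,0.087,-0.033,-0.001,-0.03,0.131,-0.05,-0.002,-0.04,0.174,-0.067,-0.003,-0.06,0.218,-0.083,-0.004,-0.07,0.261,-0.1,-0.004,-0.09,0.305,-0.116,-0.005,-0.1,0.348,-0.133,-0.006,-0.12],
)

```text
time: 36.17
tool_pos: [0.4817, 0.1404, 0.1308]
tcp_rot: [-2.141, -2.297, 0.003]
wrist_force: [0.7, -0.2, -1.2]
width: 0.5
grip_force: 35.8
```

Emit:
step_arm(
  series=[0,0,0,0,0,0,0.03,0,0,0,0.05,0,0,0,0.05,0,0,0,0.05,0],
)

```text
time: 36.8
tool_pos: [0.4837, 0.1387, 0.0824]
tcp_rot: [2.143, 2.297, -0.0]
wrist_force: [0.3, -0.3, -1.7]
width: 0.496
grip_force: 35.9
```

```bash
python3 - <<'E'
from m import *
from pl import plan,pose
P,f=pose();print(np.round(P,4),np.degrees(f))
s=viewer.read_camera("scene"); save(s,"s10.png"); k=masks(s)
hsv=cv2.cvtColor(s["image"],cv2.COLOR_RGB2HSV).astype(int)
y=(hsv[...,0]>12)&(hsv[...,0]<34)&(hsv[...,1]>50)&(hsv[...,2]>120)
for o in rect(s,y,P[2]+.009,(340,460,150,290)): print("held",o)
E
```

```text
[0.4837 0.1387 0.0824] 3.968276506281655
held ([448.0, -4.0], [450.0, -7.0], 54, 50, 12.3, 178)
held ([482.0, 148.0], [480.0, 156.0], 79, 34, 94.6, 237)
```

Emit:
step_arm(
  series=[0,0,0.02,0,0,0,0.04,0,0,0,0.053,0,0,0,0.059,0,0,0,0.059,0,0,0,0.059,0],
)

```text
time: 37.6
tool_pos: [0.4841, 0.1394, 0.024]
tcp_rot: [2.142, 2.297, 0.002]
wrist_force: [0.7, 0.5, -2.4]
width: 0.503
grip_force: 35.9
```

Emit:
step_arm(
  series=[0,0,0,0,0,0,0,0,0,0,0,0],
  gripper=0.64,
)

```text
time: 37.98
tool_pos: [0.4836, 0.1393, 0.0236]
tcp_rot: [2.142, 2.298, 0.001]
wrist_force: [-0.1, 0.1, -0.6]
width: 0.642
grip_force: 0.0
```

Emit:
step_arm(
  series=[0,0,-0.02,0,0,0,-0.06,0,0,0,-0.1,0,0,0,-0.1,0,0,0,-0.1,0,0,0,-0.1,0],
)

```text
time: 38.72
tool_pos: [0.482, 0.1389, 0.1216]
tcp_rot: [-2.141, -2.296, 0.004]
wrist_force: [0.1, 0.8, -0.6]
width: 0.641
grip_force: 0.0
```

```bash
python3 - <<'E'
from m import *
from pl import plan,pose
P,f=pose();print(np.round(P,4),np.degrees(f))
s=viewer.read_camera("scene"); k=masks(s); save(s,"s11.png")
hsv=cv2.cvtColor(s["image"],cv2.COLOR_RGB2HSV).astype(int)
y=(hsv[...,0]>12)&(hsv[...,0]<34)&(hsv[...,1]>50)&(hsv[...,2]>120)
for o in rect(s,y,.031,(340,460,190,290)): print("placed",o)
for r in viewer.spot_point(s,"large1_mid")[:2]: print(round(r["score"],2),at(s,r["point"],.025).round(3))
t=viewer.read_camera("top")
for o in rect(t,masks(t)["red"],.016,(365,480,160,285)): print("red",o)
plan([(.60,-.2,.12,1),(.609,-.354,.07,1)],step=.055)
E
```

```text
[0.482  0.1389 0.1216] 4.008064709174803
placed ([483.0, 136.0], [483.0, 138.0], 97, 33, 94.2, 336)
red ([609.0, -353.0], [609.0, -354.0], 41, 27, 90.7, 173)
8 [-0.049, 0.013, 0.0, 0.01, -0.099, 0.027, 0.001, 0.02, -0.148, 0.04, 0.001, 0.02, -0.198, 0.053, 0.001, 0.03, -0.247, 0.067, 0.001, 0.04, -0.297, 0.08, 0.002, 0.05, -0.346, 0.094, 0.002, 0.05, -0.398, 0.093, 0.019, 0.05]
2 [-0.051, 0.002, 0.016, 0.0, -0.103, 0.004, 0.033, 0.0]
end [ 0.609 -0.354  0.07 ] 1.1
```

Emit:
step_arm(
  series=[-0.049,0.013,0.0,0.01,-0.099,0.027,0.001,0.02,-0.148,0.04,0.001,0.02,-0.198,0.053,0.001,0.03,-0.247,0.067,0.001,0.04,-0.297,0.08,0.002,0.05,-0.346,0.094,0.002,0.05,-0.398,0.093,0.019,0.05],
  gripper=0.85,
)

```text
time: 39.88
tool_pos: [0.6062, -0.2534, 0.1051]
tcp_rot: [2.196, 2.242, 0.002]
wrist_force: [0.7, 0.4, -0.1]
width: 0.853
grip_force: 0.0
```

Emit:
step_arm(
  series=[-0.051,0.002,0.016,0.0,-0.103,0.004,0.033,0.0,-0.103,0.004,0.033,0.0,-0.103,0.004,0.033,0.0,-0.103,0.004,0.033,0.0],
)

```text
time: 40.5
tool_pos: [0.6103, -0.3528, 0.0715]
tcp_rot: [-2.198, -2.245, -0.0]
wrist_force: [-0.2, 0.2, -0.1]
width: 0.853
grip_force: 0.0
```

```bash
python3 - <<'E'
from m import *
from pl import plan,pose
P,f=pose();print(np.round(P,4),np.degrees(f))
t=viewer.read_camera("top");s=viewer.read_camera("scene")
for o in rect(t,masks(t)["red"],.016,(365,480,160,285)): print("t",o)
for r in viewer.spot_point(s,"small1_mid")[:2]: print(round(r["score"],2),at(s,r["point"],.01).round(3))
for o in rect(s,masks(s)["red"],.016,(200,345,120,200)): print("s",o)
E
```

```text
[ 0.6103 -0.3528  0.0715] 1.2172640998758562
t ([609.0, -353.0], [609.0, -354.0], 41, 27, 90.7, 171)
0.27 [0.465 0.119 0.01 ]
```

Emit:
step_arm(
  series=[0,0,0.03,0,0,0,0.05,0,0,0,0.06,0,0,0,0.065,0,0,0,0.065,0,0,0,0.065,0],
)

```text
time: 41.4
tool_pos: [0.6107, -0.3546, 0.0072]
tcp_rot: [2.198, 2.242, 0.001]
wrist_force: [-0.4, 0.0, -1.3]
width: 0.852
grip_force: 0.0
```

Emit:
step_arm(
  series=[0,0,0,0,0,0,0,0,0,0,0,0,0,0,0,0,0,0,0,0],
  gripper=0.3,
)

```text
time: 42.02
tool_pos: [0.6108, -0.3547, 0.0074]
tcp_rot: [2.198, 2.242, 0.0]
wrist_force: [-0.2, -0.7, 5.8]
width: 0.502
grip_force: 35.9
```

Emit:
step_arm(
  series=[0,0,-0.01,0,0,0,-0.03,0,0,0,-0.06,0,0,0,-0.09,0,0,0,-0.12,0,0,0,-0.12,0,0,0,-0.12,0],
)

```text
time: 42.9
tool_pos: [0.6096, -0.3538, 0.1258]
tcp_rot: [-2.199, -2.243, 0.0]
wrist_force: [-0.1, -0.4, -0.8]
width: 0.495
grip_force: 35.4
```

```bash
python3 - <<'E'
from m import *
from pl import plan,pose
P,f=pose();print(np.round(P,4),np.degrees(f))
t=viewer.read_camera("top")
for o in rect(t,masks(t)["red"],.016,(365,480,160,285)): print("t",o)
plan([(.585,-.1,.13,2),(.467,.366,.13,4)],step=.055)
E
```

```text
[ 0.6096 -0.3538  0.1258] 1.14701935106821
t ([625.0, -398.0], [627.0, -397.0], 43, 36, 88.4, 191)
8 [0.051, -0.004, -0.001, -0.0, 0.102, -0.008, -0.002, -0.01, 0.152, -0.011, -0.003, -0.01, 0.203, -0.015, -0.004, -0.01, 0.254, -0.019, -0.005, -0.01, 0.306, -0.031, -0.005, -0.02, 0.358, -0.043, -0.005, -0.02, 0.41, -0.055, -0.005, -0.03]
6 [0.052, -0.011, -0.0, -0.0, 0.105, -0.021, -0.0, -0.0, 0.157, -0.032, -0.0, -0.01, 0.21, -0.042, -0.0, -0.01, 0.262, -0.053, -0.0, -0.02, 0.314, -0.063, -0.0, -0.02]
end [0.467 0.366 0.13 ] 4.0
```

Emit:
step_arm(
  series=[0.051,-0.004,-0.001,0,0.102,-0.008,-0.002,-0.01,0.152,-0.011,-0.003,-0.01,0.203,-0.015,-0.004,-0.01,0.254,-0.019,-0.005,-0.01,0.306,-0.031,-0.005,-0.02,0.358,-0.043,-0.005,-0.02,0.41,-0.055,-0.005,-0.03],
)

```text
time: 43.95
tool_pos: [0.5449, 0.0561, 0.1293]
tcp_rot: [-2.164, -2.275, 0.004]
wrist_force: [-0.2, -0.1, 0.3]
width: 0.494
grip_force: 35.5
```

Emit:
step_arm(
  series=[0.052,-0.011,0,0,0.105,-0.021,0,0,0.157,-0.032,0,-0.01,0.21,-0.042,0,-0.01,0.262,-0.053,0,-0.02,0.314,-0.063,0,-0.02,0.314,-0.063,0.03,-0.02,0.314,-0.063,0.05,-0.02],
)

```text
time: 44.95
tool_pos: [0.4662, 0.3646, 0.0781]
tcp_rot: [-2.14, -2.299, 0.007]
wrist_force: [0.7, 0.2, -0.9]
width: 0.497
grip_force: 35.4
```

Emit:
step_arm(
  series=[0,0,0,0,0,0,0,0,0,0,0,0],
)

```text
time: 45.32
tool_pos: [0.4694, 0.3651, 0.0825]
tcp_rot: [2.143, 2.296, 0.003]
wrist_force: [-0.2, 0.8, -0.8]
width: 0.495
grip_force: 35.5
```

```bash
python3 - <<'E'
from m import *
from pl import plan,pose
P,f=pose();print(np.round(P,4),np.degrees(f))
s=viewer.read_camera("scene"); save(s,"s12.png")
for o in rect(s,masks(s)["red"],P[2]+.009,(380,560,150,340)): print("s",o)
for l in ("bay_small","tote_post"):
  for r in viewer.spot_point(s,l)[:2]: print(l,round(r["score"],2),at(s,r["point"],.019 if l[0]=="b" else .072).round(3))
E
```

```text
[0.4694 0.3651 0.0825] 3.9469274152678855
s ([468.0, 369.0], [466.0, 373.0], 32, 30, 91.2, 128)
bay_small 0.98 [0.471 0.364 0.019]
bay_small 0.52 [ 0.584 -0.067  0.019]
tote_post 0.72 [0.455 0.35  0.072]
tote_post 0.36 [ 0.76  -0.248  0.072]
```

Emit:
step_arm(
  series=[0,0,0.02,0,0,0,0.04,0,0,0,0.053,0,0,0,0.058,0,0,0,0.058,0,0,0,0.058,0],
)

```text
time: 46.22
tool_pos: [0.4683, 0.3653, 0.0231]
tcp_rot: [-2.142, -2.298, -0.0]
wrist_force: [-0.2, -0.1, -0.2]
width: 0.505
grip_force: 35.5
```

Emit:
step_arm(
  series=[0,0,0,0,0,0,0,0,0,0,0,0],
  gripper=0.64,
)

```text
time: 46.6
tool_pos: [0.4683, 0.3652, 0.0234]
tcp_rot: [2.142, 2.298, 0.001]
wrist_force: [-0.2, -1.4, 0.5]
width: 0.64
grip_force: 0.0
```

Emit:
step_arm(
  series=[0,0,-0.02,0,0,0,-0.06,0,0,0,-0.12,0,0,0,-0.17,0,0.04,-0.02,-0.17,0,0.08,-0.04,-0.17,0,0.08,-0.04,-0.17,0,0.08,-0.04,-0.17,0],
)

```text
time: 47.6
tool_pos: [0.4229, 0.442, 0.1942]
tcp_rot: [2.141, 2.298, 0.001]
wrist_force: [-0.4, -0.3, -0.2]
width: 0.64
grip_force: 0.0
```

```bash
python3 - <<'E'
from m import *
from pl import plan,pose
P,f=pose();print(np.round(P,4),np.degrees(f))
s=viewer.read_camera("scene"); t=viewer.read_camera("top"); save(t,"t12.png"); save(s,"s13.png")
def om(p):
    h=cv2.cvtColor(p["image"],cv2.COLOR_RGB2HSV).astype(int); return ((h[...,0]<14)|(h[...,0]>174))&(h[...,1]>170)&(h[...,2]>90)
for n,p in (("s",s),("t",t)):
    m=om(p); r=(430,480,215,265) if n=="s" else (190,225,250,280)
    q=np.zeros_like(m); q[r[2]:r[3],r[0]:r[1]]=m[r[2]:r[3],r[0]:r[1]]
    v,u=np.nonzero(q); print(n,len(u),u.min() if len(u) else 0,u.max() if len(u) else 0,v.min() if len(v) else 0,v.max() if len(v) else 0)
    for l in ("tote_post","tote_mid"):
      for k in viewer.spot_point(p,l)[:1]: print(l,round(k["score"],2),np.round(k["point"]),at(p,k["point"],.072 if l=="tote_post" else .019).round(3))
for a in [(.393,.278,.092),(.393,.278,.072)]: print(proj(s,a),proj(t,a))
for o in rect(s,masks(s)["red"],.031,(380,560,240,340)): print("placed",o)
E
```

```text
[0.4229 0.442  0.1942] 4.05778516317487
s 38 448 455 231 236
tote_post 0.82 [452. 237.] [0.384 0.276 0.072]
tote_mid 0.57 [388. 264.] [0.532 0.237 0.019]
t 46 194 201 265 271
tote_post 0.86 [202. 264.] [0.404 0.275 0.072]
tote_mid 0.82 [224. 214.] [0.533 0.238 0.019]
[451.47149165 232.39134857] [197.78176622 269.60473952]
[449.76619188 238.83580367] [200.40660166 268.80789302]
placed ([467.0, 363.0], [467.0, 363.0], 44, 31, 90.4, 222)
```

Every tile is placed: the small at (.467,.363), the mediums at (.474,.266) and (.590,.275), and the large at (.483,.136). Next I shut the fingers and go behind the post at about (.394,.278).

```bash
python3 - <<'E'
from pl import *
plan([(.338,.274,.19,4),(.338,.274,.062,4)],step=.05)
E
```

```text
7 [-0.04, -0.024, 0.001, -0.0, -0.081, -0.048, 0.002, -0.0, -0.121, -0.072, 0.002, -0.0, -0.161, -0.097, 0.003, -0.0, -0.161, -0.097, 0.046, -0.0, -0.161, -0.097, 0.089, -0.0, -0.161, -0.097, 0.131, -0.0]
end [0.338 0.274 0.062] 3.9
```

Emit:
step_arm(
  series=[-0.04,-0.024,0.001,0,-0.081,-0.048,0.002,0,-0.121,-0.072,0.002,0,-0.161,-0.097,0.003,0,-0.161,-0.097,0.003,0,-0.161,-0.097,0.003,0,-0.161,-0.097,0.003,0],
  gripper=0.0,
)

```text
time: 48.78
tool_pos: [0.3382, 0.2756, 0.1907]
tcp_rot: [2.142, 2.298, 0.002]
wrist_force: [0.7, 0.2, -0.7]
width: 0.0
grip_force: 0.0
```

Emit:
step_arm(
  series=[0,0,0.04,0,0,0,0.08,0,0,0,0.115,0,0,0,0.128,0,0,0,0.128,0,0,0,0.128,0],
)

```text
time: 49.52
tool_pos: [0.3385, 0.2758, 0.0637]
tcp_rot: [2.142, 2.298, 0.004]
wrist_force: [-0.6, -0.3, 0.6]
width: -0.0
grip_force: 0.0
```

Emit:
step_arm(
  series=[0,0.004,0,0,0,0.008,0,0,0,0.012,0,0,0,0.016,0,0,0,0.02,0,0,0,0.024,0,0,0,0.028,0,0,0,0.028,0,0],
)

```text
time: 50.52
tool_pos: [0.3655, 0.2768, 0.0623]
tcp_rot: [2.143, 2.298, 0.0]
wrist_force: [-0.3, 1.0, -0.0]
width: 0.002
grip_force: 0.0
```

Emit:
step_arm(
  series=[0,0.004,0,0,0,0.008,0,0,0,0.012,0,0,0,0.016,0,0,0,0.02,0,0,0,0.024,0,0,0,0.028,0,0,0,0.032,0,0],
)

```text
time: 51.52
tool_pos: [0.3959, 0.279, 0.0621]
tcp_rot: [-2.141, -2.296, 0.003]
wrist_force: [-5.5, 1.8, 3.3]
width: -0.001
grip_force: 2.7
```

```bash
python3 - <<'E'
from m import *
s=viewer.read_camera("scene"); save(s,"s14.png"); t=viewer.read_camera("top")
for p in (s,t):
  for l,z in (("tote_post",.072),("tote_mid",.019)):
    for k in viewer.spot_point(p,l)[:1]: print(l,round(k["score"],2),np.round(k["point"]),at(p,k["point"],z).round(3))
E
```

```text
tote_post 0.74 [445. 244.] [0.416 0.287 0.072]
tote_mid 0.93 [380. 272.] [0.565 0.25  0.019]
tote_post 0.59 [198. 256.] [0.425 0.284 0.072]
tote_mid 0.9 [219. 203.] [0.562 0.254 0.019]
```

The tote slides with about 6 N, so I continue gently.

Emit:
step_arm(
  series=[0,0.004,0,0,0,0.008,0,0,0,0.012,0,0,0,0.016,0,0,0,0.02,0,0,0,0.024,0,0,0,0.028,0,0,0,0.032,0,0],
)

```text
time: 52.82
tool_pos: [0.4282, 0.2815, 0.0621]
tcp_rot: [-2.141, -2.297, 0.001]
wrist_force: [-5.7, 3.4, 1.8]
width: -0.0
grip_force: 2.7
```

Emit:
step_arm(
  series=[0,0.004,0,0,0,0.008,0,0,0,0.012,0,0,0,0.016,0,0,0,0.02,0,0,0,0.023,0,0,0,0.025,0,0,0,0.027,0,0],
)

```text
time: 53.82
tool_pos: [0.455, 0.2834, 0.062]
tcp_rot: [-2.141, -2.297, 0.002]
wrist_force: [-4.7, 4.8, 1.2]
width: 0.003
grip_force: 2.6
```

Emit:
step_arm(
  series=[0,0.002,0,0,0,0.004,0,0,0,0.006,0,0,0,0.007,0,0,0,0.007,0,0],
)

```text
time: 54.45
tool_pos: [0.4576, 0.2836, 0.0619]
tcp_rot: [-2.138, -2.292, 0.013]
wrist_force: [-19.4, 3.4, 13.4]
width: 0.001
grip_force: 9.6
```

```bash
python3 - <<'E'
from m import *
from pl import pose
P,f=pose();print(P.round(4))
s=viewer.read_camera("scene"); t=viewer.read_camera("top")
for p in (s,t):
  for l,z in (("tote_post",.072),("tote_mid",.019)):
    for k in viewer.spot_point(p,l)[:1]: print(l,round(k["score"],2),np.round(k["point"]),at(p,k["point"],z).round(3))
a=cv2.resize(s["image"][180:360,250:450,::-1],(600,540),interpolation=cv2.INTER_CUBIC)
b=cv2.resize(t["image"][110:290,140:300,::-1],(0,0),fx=3,fy=3,interpolation=cv2.INTER_CUBIC)
cv2.imwrite("pics/end_s.png",a); cv2.imwrite("pics/end_t.png",b)
# gap stop/far rim along columns, top image
h=cv2.cvtColor(t["image"],cv2.COLOR_RGB2HSV).astype(int)
Y=(h[...,0]>18)&(h[...,0]<30)&(h[...,1]>150); B=masks(t)["blue"]
for c in (170,190,210,230,250,265):
    y=np.nonzero(Y[100:180,c])[0]+100; b=np.nonzero(B[100:200,c])[0]+100
    print(c,y.min() if len(y) else None,y.max() if len(y) else None,b[:6])
E
```

```text
[0.4576 0.2836 0.0619]
tote_post 0.67 [427. 254.] [0.474 0.292 0.072]
tote_mid 0.72 [359. 280.] [0.62  0.247 0.019]
tote_post 0.62 [260. 200.] [0.565 0.135 0.072]
tote_mid 0.58 [222. 183.] [0.614 0.247 0.019]
170 134 136 [138 139 140 141 182 183]
190 133 134 [137 138 139 140 180 181]
210 132 133 [136 137 138 179 180 181]
230 130 132 [135 136 137 138 142 143]
250 129 130 [133 134 135 136 177 178]
265 128 130 [132 133 134 135 176 177]
```

```bash
python3 - <<'E'
from m import *
t=viewer.read_camera("top"); o=dict(t); o["image"]=np.ascontiguousarray(cv2.imread("pics/top0.png")[:,:,::-1])
A=(masks(o)["blue"]).astype(np.uint8)*255; B=masks(t)["blue"].astype(np.uint8)*255
# rim (z=.056) rectified to world: 1px = 1mm
def warp(p):
    X=np.array([[.35,.05],[.75,.05],[.75,.45],[.35,.45]]); src=np.float32([proj(p,[*x,.056]) for x in X])
    dst=np.float32([[0,0],[400,0],[400,400],[0,400]]); H=cv2.getPerspectiveTransform(src,dst)
    return cv2.warpPerspective(p["image"],H,(400,400),flags=cv2.INTER_CUBIC)
wa,wb=warp(o),warp(t)
# template: far-left portion of rim (world x from .55, y .27-.45) away from arm
best=[]
g=lambda im:(im[...,2].astype(np.float32)-im[...,0])
ga,gb=g(wa),g(wb)
for (y0,y1,x0,x1) in [(215,385,225,320),(80,215,225,320),(215,385,150,320)]:
    r=cv2.matchTemplate(gb[max(0,y0-10):y1+25],ga[y0:y1,x0:x1],cv2.TM_CCOEFF_NORMED); _,v,_,m=cv2.minMaxLoc(r)
    print(round(v,3),"dx",m[0]-x0,"dy",m[1]-10)
E
```

```text
0.791 dx -30 dy -3
0.906 dx -30 dy -3
0.629 dx 80 dy 7
```

```bash
python3 - <<'E'
from m import *
t=viewer.read_camera("top"); o=dict(t); o["image"]=np.ascontiguousarray(cv2.imread("pics/top0.png")[:,:,::-1])
def warp(p):
    X=np.array([[.35,.05],[.85,.05],[.85,.45],[.35,.45]]); src=np.float32([proj(p,[*x,.056]) for x in X])
    H=cv2.getPerspectiveTransform(src,np.float32([[0,0],[500,0],[500,400],[0,400]]))
    im=cv2.warpPerspective(p["image"],H,(500,400),flags=cv2.INTER_CUBIC); return im[...,2].astype(np.float32)-im[...,0]
ga,gb=warp(o),warp(t)
for (y0,y1,x0,x1) in [(215,385,225,320),(80,215,225,320),(215,385,150,320),(80,385,225,320)]:
    r=cv2.matchTemplate(gb[max(0,y0-10):y1+15,x0+60:],ga[y0:y1,x0:x1],cv2.TM_CCOEFF_NORMED); _,v,_,m=cv2.minMaxLoc(r)
    print(round(v,3),"dx",m[0]+60,"dy",m[1]-10)
# rim far edge & stop along x for some y
for y in (120,200,300):
    print(y,"before",np.nonzero(ga[y]>60)[0][[-1]],"now",np.nonzero(gb[y]>60)[0][[-1]])
    print(" stop before/now",np.nonzero(ga[y]<-90)[0][[0,-1]] if (ga[y]<-90).any() else 0,np.nonzero(gb[y]<-90)[0][[0,-1]] if (gb[y]<-90).any() else 0)
E
```

```text
0.659 dx 84 dy 7
0.598 dx 82 dy 7
0.76 dx 84 dy 7
0.632 dx 83 dy 7
120 before [309] now [394]
 stop before/now [388 405] [398 405]
200 before [303] now [387]
 stop before/now [382 399] [392 399]
300 before [296] now [380]
 stop before/now [374 390] [188 390]
```

View pics/end_s.png

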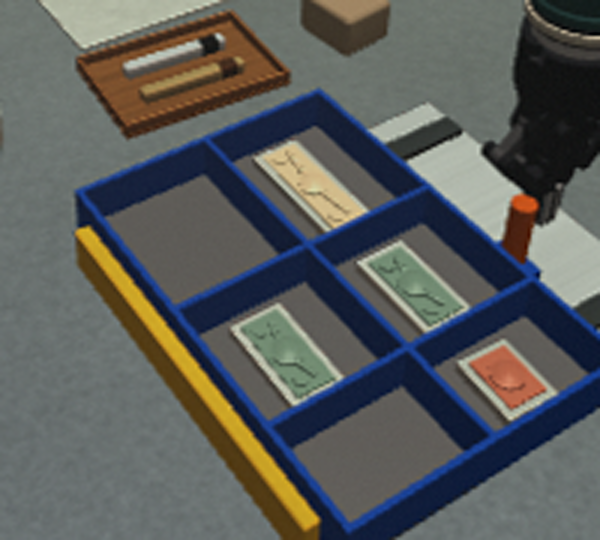

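The last picture shows both tools in the tray, the four tiles flat in matching compartments, and the tote beside the yellow stop. It also shows the post top at full-image pixel (424,248). I check numerically whether the tote is really home.

```bash
python3 - <<'E'
from m import *
s=viewer.read_camera("scene"); t=viewer.read_camera("top")
def om(I):
    h=cv2.cvtColor(I,cv2.COLOR_RGB2HSV).astype(int); return ((h[...,0]<14)|(h[...,0]>174))&(h[...,1]>170)&(h[...,2]>60)
for n,f in (("before","scene0.png"),("now",None)):
    I=s["image"] if f is None else np.ascontiguousarray(cv2.imread("pics/"+f)[:,:,::-1])
    m=om(I); m[:,:410]=0; m[:,480:]=0; m[:225]=0; m[275:]=0
    k,l,st,c=cv2.connectedComponentsWithStats(m.astype(np.uint8)); j=1+np.argmax(st[1:,4]); x,y,w,h,a=st[j]
    v,u=np.nonzero(l==j); top=(u[v<=y+1].mean(),y)
    print(n,x,y,w,h,a,"top",top,at(s,top,.092).round(4))
    # stop and tote corners in scene: yellow mask line, tote blue far-wall
    H=cv2.cvtColor(I,cv2.COLOR_RGB2HSV).astype(int); Y=(H[...,0]>18)&(H[...,0]<30)&(H[...,1]>150)
    for c in (300,315,330): 
        yy=np.nonzero(Y[240:380,c])[0]+240; print(c,yy.min() if len(yy) else 0,yy.max() if len(yy) else 0)
# stop in world: top edges in both cameras for candidates
o=np.ascontiguousarray(cv2.imread("pics/top0.png")[:,:,::-1]);H=cv2.cvtColor(o,cv2.COLOR_RGB2HSV).astype(int); Y=(H[...,0]>18)&(H[...,0]<30)&(H[...,1]>150)
for c in (200,220,240): print("top stop rows",c,np.nonzero(Y[100:180,c])[0][[0,-1]]+100,[at(t,(c,r),z).round(3)[0] for r,z in ((np.nonzero(Y[100:180,c])[0][0]+100,.03),(np.nonzero(Y[100:180,c])[0][-1]+101,.005))])
# tiles in tote
for n in ("grn","red"):
    for q in rect(s,masks(s)[n],.031,(300,560,180,340)): print(n,q)
print(monitor.read_state()["wrist_force"])
E
```

```text
before 445 231 11 21 150 top (np.float64(451.0), np.int32(231)) [0.3906 0.2739 0.092 ]
300 282 300
315 301 320
330 320 340
now 418 245 12 23 164 top (np.float64(424.3076923076923), np.int32(245)) [0.4753 0.2815 0.092 ]
300 281 300
315 300 320
330 320 340
top stop rows 200 [132 138] [np.float64(0.751), np.float64(0.738)]
top stop rows 220 [131 137] [np.float64(0.754), np.float64(0.742)]
top stop rows 240 [130 135] [np.float64(0.758), np.float64(0.748)]
grn ([559.0, 274.0], [560.0, 271.0], 69, 29, 94.3, 209)
grn ([676.0, 283.0], [675.0, 285.0], 70, 30, 93.7, 280)
red ([552.0, 370.0], [552.0, 371.0], 44, 30, 93.0, 254)
[-18.61929881   3.42636941  12.54226947]
```

Vision gives about 85 mm of travel, so it is not yet home. I push on gently and watch the force.

Emit:
step_arm(
  series=[0,0.001,0,0,0,0.002,0,0,0,0.003,0,0,0,0.003,0,0],
)

```text
time: 55.45
tool_pos: [0.4576, 0.2835, 0.0619]
tcp_rot: [-2.136, -2.289, 0.02]
wrist_force: [-28.0, 3.5, 20.5]
width: -0.004
grip_force: 14.3
```

Emit:
step_arm(
  series=[0,-0.01,0,0,0,-0.03,0,0,0,-0.05,0,0,0,-0.05,-0.05,0,0,-0.05,-0.1,0,0.05,-0.05,-0.15,0,0.1,-0.05,-0.15,0,0.1,-0.05,-0.15,0],
)

```text
time: 56.45
tool_pos: [0.4088, 0.3831, 0.2138]
tcp_rot: [-2.139, -2.301, -0.006]
wrist_force: [-0.4, -1.0, -0.7]
width: -0.0
grip_force: 0.0
```

```bash
cat > fit.py <<'E'
from m import *
from scipy.optimize import minimize
def tri(pa,a,pb,b):
    o1,d1=ray(pa,a);o2,d2=ray(pb,b); A=np.stack([d1,-d2],1); k=np.linalg.lstsq(A,o2-o1,rcond=None)[0]
    return ((o1+k[0]*d1+o2+k[1]*d2)/2).round(4), np.linalg.norm(o1+k[0]*d1-o2-k[1]*d2).round(4)
s=viewer.read_camera("scene"); t=viewer.read_camera("top"); save(s,"s20.png"); save(t,"t20.png")
print(np.round(monitor.read_state()["tool_pos"],3),monitor.read_state()["wrist_force"].round(1))
for n in ("now","before"):
    S,T=(s["image"],t["image"]) if n=="now" else [np.ascontiguousarray(cv2.imread(f"pics/{f}0.png")[:,:,::-1]) for f in("scene","top")]
    R_={}
    for nm,p,I in (("s",s,S),("t",t,T)):
        q=dict(p);q["image"]=I; B=masks(q)["blue"].astype(np.uint8)
        H=cv2.cvtColor(I,cv2.COLOR_RGB2HSV).astype(int); Y=((H[...,0]>16)&(H[...,0]<32)&(H[...,1]>140)).astype(np.uint8)
        for c,M in (("B",B),("Y",Y)):
            x0,x1,y0,y1=(270,500,170,365) if nm=="s" else (140,300,120,280)
            Z=np.zeros_like(M);Z[y0:y1,x0:x1]=M[y0:y1,x0:x1]
            k,l,st,_=cv2.connectedComponentsWithStats(Z); j=1+np.argmax(st[1:,4]); v,u=np.nonzero(l==j)
            if nm=="s": print(n,nm,c,"leftmost",(u.min(),v[u==u.min()].min(),v[u==u.min()].max()),"bottom",(u[v==v.max()].mean(),v.max()),"rightmost",(u.max(),v[u==u.max()].mean()))
            else: print(n,nm,c,"L",(u.min(),v[u==u.min()].mean()),"top",(u[v==v.min()].mean(),v.min()),"R",(u.max(),v[u==u.max()].mean()),"bbox",v.min(),v.max())
# rim model fit by blue score: travel d along tote x from (.532,.241), yaw 4
def score(p,B,d,z=.0555,c0=(.532,.241),yaw=np.radians(4)):
    X=np.array([np.cos(yaw),np.sin(yaw)]);Y=np.array([-X[1],X[0]]); c=np.array(c0)+d*X; v=0
    L=[((a,-.173),(a,.173)) for a in(-.117,0,.117)]+[((-.117,b),(.117,b)) for b in(-.1705,-.0285,.0855,.1705)]
    for a,b in L:
        for k in np.linspace(0,1,60):
            P=c+(a[0]+(b[0]-a[0])*k)*X+(a[1]+(b[1]-a[1])*k)*Y; v+=cv2.getRectSubPix(B,(1,1),tuple(proj(p,[*P,z]).astype(float)))[0,0]
    return v
for n in ("before","now"):
    for nm,p in (("scene",s),("top",t)):
        I=p["image"] if n=="now" else cv2.imread(f"pics/{nm}0.png")[:,:,::-1]
        B=(I[...,2].astype(np.float32)-I[...,0])
        ds=np.arange(-.02,.125,.001); sc=[score(p,B,d) for d in ds]; print(n,nm,"best d",ds[np.argmax(sc)].round(3),round(max(sc)))
E
python3 fit.py
```

```text
[0.408 0.38  0.212] [ 0.6 -0.1  0.1]
now s B leftmost (np.int64(275), np.int64(243), np.int64(244)) bottom (np.float64(366.0), np.int64(364)) rightmost (np.int64(458), np.float64(300.0))
now s Y leftmost (np.int64(275), np.int64(257), np.int64(258)) bottom (np.float64(351.0), np.int64(364)) rightmost (np.int64(356), np.float64(353.5))
now t B L (np.int64(150), np.float64(155.28125)) top (np.float64(279.5), np.int64(130)) R (np.int64(287), np.float64(214.5)) bbox 130 236
now t Y L (np.int64(162), np.float64(135.5)) top (np.float64(270.5), np.int64(127)) R (np.int64(273), np.float64(128.5)) bbox 127 136
before s B leftmost (np.int64(307), np.int64(230), np.int64(239)) bottom (np.float64(400.5), np.int64(346)) rightmost (np.int64(487), np.float64(281.0))
before s Y leftmost (np.int64(275), np.int64(257), np.int64(258)) bottom (np.float64(351.0), np.int64(364)) rightmost (np.int64(355), np.float64(357.0))
before t B L (np.int64(150), np.float64(175.5)) top (np.float64(272.2142857142857), np.int64(163)) R (np.int64(289), np.float64(248.0)) bbox 163 270
before t Y L (np.int64(161), np.float64(137.0)) top (np.float64(270.5), np.int64(127)) R (np.int64(274), np.float64(131.5)) bbox 127 140
before scene best d 0.001 41285
before top best d 0.002 44717
now scene best d 0.087 40399
now top best d 0.087 40545
```

```bash
cat > box.py <<'E'
from m import *
from scipy.optimize import minimize
s=viewer.read_camera("scene"); t=viewer.read_camera("top")
V=[]
for nm,p in (("scene",s),("top",t)):
    I=np.ascontiguousarray(cv2.imread(f"pics/{nm}0.png")[:,:,::-1]).astype(np.float32); w=I[...,0]-I[...,2]
    x0,x1,y0,y1=(265,370,245,375) if nm=="scene" else (150,285,118,150)
    V.append((p,np.clip(w[y0:y1,x0:x1]/110,0,1),x0,y0))
def hull(p,q):
    a,w,z0,z1,yc,L,yaw=q; X=np.array([np.cos(yaw),np.sin(yaw)]);Y=np.array([-X[1],X[0]]);c=np.array([.532,.241])
    P=[proj(p,[*(c+(a+i*w)*X+(yc+j*L/2)*Y),z]) for i in(0,1) for j in(-1,1) for z in(z0,z1)]
    return cv2.convexHull(np.float32(P))
def cost(q):
    e=0
    for p,M,x0,y0 in V:
        h=(hull(p,q)-[x0,y0]); m=np.zeros((M.shape[0]*4,M.shape[1]*4),np.uint8)
        cv2.fillConvexPoly(m,np.int32(np.round((h+.5)*4*16)),255,shift=4)
        m=cv2.GaussianBlur(cv2.resize(m,(M.shape[1],M.shape[0]),interpolation=cv2.INTER_AREA).astype(np.float32)/255,(0,0),.7); e+=((m-M)**2).sum()
    return e
best=None
for z1 in (.025,.035,.045,.055):
    for z0 in (0,.01):
        r=minimize(cost,[.215,.012,z0,z1,0,.3,.07],method="Nelder-Mead",options=dict(initial_simplex=np.array([.215,.012,z0,z1,0,.3,.07])+np.vstack([np.zeros(7),np.diag([.008,.005,.008,.008,.01,.02,.02])]),maxiter=1500,xatol=1e-5))
        print(np.round(r.x,4),round(r.fun,1),"travel",round(r.x[0]-.1195,4))
E
python3 box.py
```

```text
[0.2137 0.0056 0.0022 0.0516 0.0014 0.2956 0.0826] 171.8 travel 0.0942
[0.211  0.0105 0.0104 0.045  0.0022 0.2967 0.0814] 154.2 travel 0.0915
[0.2112 0.01   0.0098 0.0457 0.0023 0.2964 0.0812] 154.6 travel 0.0917
[0.2101 0.0122 0.0132 0.0431 0.0021 0.2974 0.0804] 155.5 travel 0.0906
[0.2118 0.0091 0.0079 0.047  0.0019 0.2966 0.082 ] 156.6 travel 0.0923
[0.2111 0.0104 0.0103 0.0452 0.0019 0.296  0.082 ] 154.6 travel 0.0916
[0.2113 0.01   0.0099 0.0458 0.0023 0.2972 0.0817] 154.8 travel 0.0918
[0.2109 0.0107 0.0105 0.0449 0.0022 0.2968 0.0812] 154.3 travel 0.0914
```

```bash
sed -i 's/^print(np.round(monitor/if __name__=="__main__": &/; ' fit.py; python3 - <<'E'
from m import *
from scipy.optimize import minimize
src=open("fit.py").read(); i=src.index("def score"); j=src.index("for n in (\"before\"",i); exec(src[i:j])
s=viewer.read_camera("scene");t=viewer.read_camera("top")
def fit(ims,g):
    Bs=[(p,cv2.GaussianBlur(I[...,2].astype(np.float32)-I[...,0],(0,0),.6)) for p,I in ims]
    f=lambda q:-sum(score(p,B,0,c0=q[:2],yaw=q[2]*.1) for p,B in Bs)
    r=minimize(f,g,method="Nelder-Mead",options=dict(initial_simplex=np.array([g,[g[0]+.01,g[1],g[2]],[g[0],g[1]+.01,g[2]],[g[0],g[1],g[2]+.2]]),xatol=1e-4)); return np.round(r.x*[1,1,.1],4),round(r.fun)
L=lambda n:cv2.imread("pics/"+n)[:,:,::-1]
print("start s",fit([(s,L("scene0.png"))],[.532,.241,.7])); print("start t",fit([(t,L("top0.png"))],[.532,.241,.7]))
print("s13 ",fit([(s,L("s13.png"))],[.532,.241,.7]),"t12",fit([(t,L("t12.png"))],[.532,.241,.7]))
print("s14 (tcp .396)",fit([(s,L("s14.png"))],[.56,.243,.7]))
print("now s",fit([(s,s["image"])],[.618,.247,.7])); print("now t",fit([(t,t["image"])],[.618,.247,.7]))
E
```

```text
start s (array([0.5332, 0.2409, 0.0822]), -38393)
start t (array([0.534 , 0.2423, 0.0812]), -44103)
s13  (array([0.5344, 0.2411, 0.0821]), -38667) t12 (array([0.5352, 0.2424, 0.0809]), -43582)
s14 (tcp .396) (array([0.5578, 0.243 , 0.0814]), -38815)
now s (array([0.6193, 0.2482, 0.0823]), -39236)
now t (array([0.6189, 0.2492, 0.0803]), -42942)
```

Vision and the arm's own readings agree on 86 mm of travel and a hard block there. I push once more at another spot, directly on the near wall, to tell a real end stop from a snag at the post.

```bash
python3 - <<'E'
from pl import *
P,f=pose(); print(P.round(4),np.degrees(f))
plan([(.45,.205,.16,4.7),(.45,.205,.044,4.7)],step=.05)
E
```

```text
[0.4087 0.3785 0.2114] 3.9458724676882984
7 [-0.044, 0.007, 0.013, -0.0, -0.088, 0.015, 0.026, -0.01, -0.132, 0.022, 0.039, -0.01, -0.176, 0.029, 0.051, -0.01, -0.176, 0.029, 0.09, -0.01, -0.176, 0.029, 0.129, -0.01, -0.176, 0.029, 0.167, -0.01]
end [0.45  0.205 0.044] 4.5
```

Emit:
step_arm(
  series=[-0.044,0.007,0.013,0,-0.088,0.015,0.026,-0.01,-0.132,0.022,0.039,-0.01,-0.176,0.029,0.051,-0.01,-0.176,0.029,0.09,-0.01,-0.176,0.029,0.129,-0.01,-0.176,0.029,0.167,-0.01,-0.176,0.029,0.167,-0.01],
)

```text
time: 57.75
tool_pos: [0.4467, 0.2042, 0.042]
tcp_rot: [-2.13, -2.304, 0.012]
wrist_force: [-1.4, 0.5, 0.1]
width: -0.002
grip_force: 0.0
```

Emit:
step_arm(
  series=[0,0.004,0,0,0,0.008,0,0,0,0.012,0,0,0,0.016,0,0,0,0.02,0,0,0,0.024,0,0,0,0.026,0,0,0,0.028,0,0],
)

```text
time: 58.75
tool_pos: [0.4782, 0.2087, 0.0452]
tcp_rot: [-2.131, -2.308, 0.0]
wrist_force: [-0.2, -0.1, 0.0]
width: -0.003
grip_force: 0.0
```

Emit:
step_arm(
  series=[0,0.002,0,0,0,0.004,0,0,0,0.006,0,0,0,0.008,0,0,0,0.01,0,0],
)

```text
time: 59.38
tool_pos: [0.4883, 0.2095, 0.0453]
tcp_rot: [-2.131, -2.308, -0.0]
wrist_force: [0.1, -0.2, 0.7]
width: -0.001
grip_force: 0.0
```

Emit:
step_arm(
  series=[0,0.002,0,0,0,0.004,0,0,0,0.005,0,0,0,0.006,0,0,0,0.006,0,0],
)

```text
time: 60.0
tool_pos: [0.4911, 0.2097, 0.045]
tcp_rot: [-2.128, -2.305, 0.008]
wrist_force: [-9.8, 0.5, 8.4]
width: -0.001
grip_force: 5.8
```

Emit:
step_arm(
  series=[0,0.001,0,0,0,0.002,0,0,0,0.003,0,0,0,0.004,0,0,0,0.004,0,0],
)

```text
time: 60.62
tool_pos: [0.4914, 0.2097, 0.0448]
tcp_rot: [-2.126, -2.301, 0.018]
wrist_force: [-19.5, 0.5, 17.6]
width: 0.002
grip_force: 12.4
```

```bash
python3 - <<'E'
from m import *
from scipy.optimize import minimize
src=open("fit.py").read(); i=src.index("def score"); j=src.index("for n in (\"before\"",i); exec(src[i:j])
s=viewer.read_camera("scene");save(s,"s21.png")
B=cv2.GaussianBlur(s["image"][...,2].astype(np.float32)-s["image"][...,0],(0,0),.6); g=[.618,.247,.7]
r=minimize(lambda q:-score(s,B,0,c0=q[:2],yaw=q[2]*.1),g,method="Nelder-Mead",options=dict(initial_simplex=np.array([g,[.628,.247,.7],[.618,.257,.7],[.618,.247,.9]]),xatol=1e-4)); print(r.x)
E
```

```text
[0.61927381 0.24816211 0.82375109]
```

```bash
python3 - <<'E'
src=open("box.py").read(); exec(src[:src.index("best=None")])
for a in (.203,.2055,.2075,.2095,.212,.2145,.217,.2195,.222):
    b=None
    for z1 in (.03,.045):
        g=np.array([.010,.005,z1,0,.297,.082])
        r=minimize(lambda q:cost([a,*q])+1e6*max(0,.004-q[0]),g,method="Nelder-Mead",options=dict(initial_simplex=g+np.vstack([np.zeros(6),np.diag([.005,.006,.008,.005,.01,.01])]),maxiter=1200))
        if b is None or r.fun<b.fun: b=r
    print(a,round(b.fun,1),np.round(b.x,4))
E
```

```text
0.203 244.3 [0.0234 0.0289 0.0291 0.0021 0.3021 0.076 ]
0.2055 188.0 [0.0199 0.0298 0.0325 0.0017 0.303  0.0799]
0.2075 173.9 [0.0164 0.0215 0.0378 0.0011 0.2987 0.0794]
0.2095 158.1 [0.013  0.0144 0.0419 0.002  0.2962 0.0802]
0.212 157.4 [0.0089 0.0087 0.0471 0.0021 0.2968 0.0816]
0.2145 175.1 [0.0044 0.0021 0.0532 0.0025 0.299  0.0824]
0.217 323.8 [0.004  0.0033 0.056  0.0049 0.2971 0.0863]
0.2195 677.3 [0.0041 0.0052 0.0593 0.003  0.288  0.0884]
0.222 1078.0 [ 0.004   0.0125  0.067  -0.001   0.2849  0.0875]
```

The stop's front face fits only where the tote now stands, and a front 100 mm beyond the start does not fit. The tote is therefore hard against the yellow stop. I back off and make the final check.

Emit:
step_arm(
  series=[0,-0.01,0,0,0,-0.03,0,0,0,-0.05,0,0,0,-0.05,-0.05,0,0,-0.05,-0.1,0,0,-0.05,-0.15,0,0,-0.05,-0.15,0,0,-0.05,-0.15,0],
)

```text
time: 61.78
tool_pos: [0.4484, 0.2062, 0.1952]
tcp_rot: [2.131, 2.308, 0.001]
wrist_force: [0.1, -0.5, -1.2]
width: -0.002
grip_force: 0.0
```

```bash
python3 - <<'E'
from m import *
s=viewer.read_camera("scene");t=viewer.read_camera("top"); print(monitor.read_state()["tool_pos"].round(3))
hsv=cv2.cvtColor(s["image"],cv2.COLOR_RGB2HSV).astype(int)
y=(hsv[...,0]>12)&(hsv[...,0]<34)&(hsv[...,1]>50)&(hsv[...,1]<140)&(hsv[...,2]>120)
for n,m in (("grn",masks(s)["grn"]),("red",masks(s)["red"]),("yel",y)):
    for o in rect(s,m,.031,(300,500,200,345)): print(n,o)
for l,z in (("tote_mid",.019),("jar_mid",.045),("block_mid",.0225),("pot_mid",.04),("stick1_mid",.011),("stick2_mid",.011)):
    for p in (s,t):
        for k in viewer.spot_point(p,l)[:1]: print(l,round(k["score"],2),at(p,k["point"],z).round(3))
E
```

```text
[0.447 0.206 0.193]
grn ([559.0, 273.0], [559.0, 272.0], 70, 29, 94.3, 220)
grn ([676.0, 283.0], [676.0, 286.0], 70, 30, 94.3, 279)
red ([552.0, 370.0], [552.0, 371.0], 44, 30, 93.0, 253)
yel ([597.0, -31.0], [598.0, -31.0], 71, 12, 0.6, 75)
yel ([569.0, 143.0], [569.0, 145.0], 97, 33, 94.4, 374)
tote_mid 0.6 [0.622 0.247 0.019]
tote_mid 0.66 [0.612 0.251 0.019]
jar_mid 0.92 [ 0.802 -0.062  0.045]
jar_mid 0.74 [ 0.798 -0.066  0.045]
block_mid 0.72 [ 0.41  -0.058  0.022]
block_mid 0.74 [ 0.412 -0.051  0.022]
pot_mid 0.73 [ 0.742 -0.306  0.04 ]
pot_mid 0.95 [ 0.746 -0.289  0.04 ]
stick1_mid 0.46 [ 0.574 -0.049  0.011]
stick1_mid 0.79 [ 0.586 -0.039  0.011]
stick2_mid 0.49 [ 0.593 -0.091  0.011]
stick2_mid 0.64 [ 0.576 -0.085  0.011]
```

```bash
python3 -c "
from workcell import job
print(job.finish_job())"
```

```text
the job is handed in; nothing more can be done
None
```

The job is handed in: both tools are in the tray, and the four tiles present lie face up in compartments of their own size. The tote stands hard against the yellow stop and would not move at 28 N, but I measured only about 86 mm of travel from its starting position, not the stated 100 mm; the jar, block and pot did not move.

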